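Grease an impact-wrench clutch and load its pins

ROBOT

A 6-joint arm with a two-finger parallel gripper is mounted at the origin on the work surface. World frame = base frame: x ahead of the robot, y to its left, z up, the work surface at z = 0. Lengths are in m, angles in degrees, forces in N, time in s.
With the tool pointing down it reaches from about 0.325 to 0.775 m from the base axis. Payload 9.3 kg.
Tool frame: the origin (TCP) lies on the centre line of the jaws, within the pads' length; the fingertips stand manip.tip_reach ahead of it and the grasp point (between the pads) lies 8 mm behind it (manip.tip_reach is the distance from the TCP to the fingertips, in m); z points along the fingers, y is the direction in which the jaws open and shut (so a half turn about z gives the same grasp; the last joint's range is limited). The gripper opens to 85 mm and grips with 20 to 120 N. Pads are 22 mm wide; open, the fingers measure 114 mm over their backs; the gripper's body (76 mm by 85 mm) begins 54 mm behind the grasp point. The pads swing forward as they close: fully open they stand 13 mm farther back than shut.
Start: joints at [-75.665, 14.817, 1.232, 76.415, 0, 81.257], TCP at [0.216, -0.506, 0.208] pointing down, gripper open.
Joint ranges: [-174.27, 174.27], [-52.1, 104.24], [-59.71, 78.15], [-110.17, 111.67], [-87.03, 83.33], [-180, 180]. Speed limits (degrees/s): [127.2, 127.2, 159.86, 180, 180, 180].

INTERFACE

Orientations are given as [roll, pitch, yaw] about the fixed x, y, z axes, in that order (R = Rz(yaw) Ry(pitch) Rx(roll)).
In Python, from station import telemetry, viewer, manip gives the robot as it stands. The module is installed in compiled form; this text tells all that it offers.
- The arm moves only by the tool drive_tool, never from a script. Its argument "moves" is a list of rows, each a list of 3 entries, a list of its own where there are three numbers: the opening, from 0 (shut) to 1 (fully open), then the shift along the world's x, y, z in m, then the turn about the world's z in rad. In form: [[jaw, [dx, dy, dz], roll], ...]. A call has 1 to 10 rows; each row is the pose to reach, as a shift and turn from the pose commanded when the call began; what a row does not reach only later rows make up. A row lasts 1/10 s, in which the tool goes at most 50 mm and 8.59 degrees, less where a joint would pass 70% of its speed; a pose out of reach is approached as far as the arm can. A call with a gripper value outside its range is refused whole. The fingers move at their own pace and stop on an object; "force" is the grip in N (left out, the last holds). Time passes only in rows, so rows that repeat a pose let the fingers close. It gives the time, the measured TCP pose, the force and the opening at its end, in the units of the state.
- telemetry.read_state(): the state, without advancing time (a new reading comes with each control period).
- viewer.camera(name): name is "side" or "top"; returns the picture (384x512x3 uint8, red, green, blue); there is no depth.
- viewer.camera_params(name): a dict with "intrinsics" (3x3 intrinsics, pixels), "camera_from_world" (4x4, takes a point from world to camera coordinates). Camera axes: x right, y down, z forward; pixel columns grow to the right and rows downward; lengths in m; the calibration is good to about 2 mm. A picture is of the moment at which its call begins. camera_params takes no time and is no camera call.
- manip.finish_job(): hands the job in, once; it reports no verdict.
The state is a dict: "time": time; "joint_positions": joint angles; "qd": joint speeds; "joint_torque": joint torques, N m; "eef_pos": TCP position; "ee_rot": TCP orientation; "contact_force": force on the tool from outside, world axes, zero at the start; "ft_torque": the same for the moment, N m; "grip_width": opening from 0.0 (shut) to 1.0 (fully open).
Only numpy, scipy, OpenCV 4.12 (cv2) and the standard library are available. Lean on these libraries where they do the work, as an engineer would, in place of code of your own. Each camera call takes 0.05 s, during which the arm holds its last target.

TASK

Take the grease brush from its stand, dip its tip well down into the grease pot and touch it to the brass hub in the middle of the clutch housing, then dip it again and touch it to the brass bush on top of the black cover. Stand the brush back in its stand, and only then put every copper pin on the bench upright into a pocket of the clutch housing, one per pocket and right to the bottom. Leave the pot upright and do not disturb the other things on the bench.

Things in the scene. Friction and masses are not known exactly. Their poses are not given: they have to be found in the camera images.
- brush: grease brush, 153 mm long, 60 g: rigid white round bristle tip 14 mm wide up to 26 mm, brass ferrule 16 mm wide up to 48 mm, then an orange square handle, 16 x 16 mm, to the end. Origin at the centre of the tip's end face; z points to the handle's end, x and y are square to its faces. Starts upright, tip down, in the stand; grip the handle 110 to 130 mm above the tip
- stand: blue brush stand fixed to the bench, 62 x 62 mm, 50 mm high. Origin at the centre of its underside, z up. A square hole 24 mm wide, its sides along the stand's x and y, goes down from the top in the middle to a floor 5 mm above the origin; mouth chamfered 3 mm. The brush stands in it on its tip, loosely, a little leaning
- stand_mouth (a point): centre of the mouth of the stand's hole, 50 mm above the bench
- pot: grease pot: loose open red-painted tin, 68 mm outside diameter, 62 mm inside, 45 mm high, floor 5 mm thick, 250 g, looks empty. Origin at the centre of its underside, z up
- cage: clutch housing fixed to the bench: yellow block in a black nest (154 mm square), with an aluminium top plate 140 x 140 mm whose top is 70 mm above the bench. Origin at the centre of its underside, z up, x and y along its sides
- hub (a point): centre of the top of the brass hub, a disc 26 mm across that stands 3 mm proud in the middle of the top plate, 73 mm above the bench
- pocket0 (a point): centre of the mouth of one of four round pockets of the top plate, 70 mm above the bench; 33 mm wide, 12 mm deep, flat dark bottom, mouth chamfered 2 mm, 40 mm from the hub centre at 90 degree steps. Any pin fits any pocket
- pocket1 (a point): centre of the mouth of one of four round pockets of the top plate, 70 mm above the bench; 33 mm wide, 12 mm deep, flat dark bottom, mouth chamfered 2 mm, 40 mm from the hub centre at 90 degree steps. Any pin fits any pocket
- pocket2 (a point): centre of the mouth of one of four round pockets of the top plate, 70 mm above the bench; 33 mm wide, 12 mm deep, flat dark bottom, mouth chamfered 2 mm, 40 mm from the hub centre at 90 degree steps. Any pin fits any pocket
- pocket3 (a point): centre of the mouth of one of four round pockets of the top plate, 70 mm above the bench; 33 mm wide, 12 mm deep, flat dark bottom, mouth chamfered 2 mm, 40 mm from the hub centre at 90 degree steps. Any pin fits any pocket
- cover: black round rear cover fixed to the bench, 92 mm across at the foot, 36 mm high in all. Origin at the centre of its underside, z up
- bush (a point): centre of the top of the brass bush, a disc 26 mm across that stands 4 mm proud in the middle of the cover's top, 36 mm above the bench
- pin0: loose copper-coloured impact pin, a cylinder 28 mm in diameter and 24 mm tall, about 100 g, standing on the black mat (3 mm thick). Origin at the centre of its lower end, z along its axis (up). Two to four pins are there; None if absent
- pin1: loose copper-coloured impact pin, a cylinder 28 mm in diameter and 24 mm tall, about 100 g, standing on the black mat (3 mm thick). Origin at the centre of its lower end, z along its axis (up). Two to four pins are there; None if absent
- pin2: loose copper-coloured impact pin, a cylinder 28 mm in diameter and 24 mm tall, about 100 g, standing on the black mat (3 mm thick). Origin at the centre of its lower end, z along its axis (up). Two to four pins are there; None if absent
- pin3: loose copper-coloured impact pin, a cylinder 28 mm in diameter and 24 mm tall, about 100 g, standing on the black mat (3 mm thick). Origin at the centre of its lower end, z along its axis (up). Two to four pins are there; None if absent
- bottle: bystander: clear bottle, 60 mm across, 130 mm high; leave alone. Origin under its centre
- tin: bystander: blue can, 60 mm across, 60 mm high; leave alone. Origin under its centre
- nose: bystander: black nose cone with a steel stub, 64 mm across, 65 mm high; leave alone. Origin under its centre
- collar: bystander: steel collar lying flat, 44 mm across, 14 mm high; leave alone. Origin under its centre
- driver: bystander: screwdriver with red handle lying on the bench, 190 mm long; leave alone. Its x runs along it

How it is judged:
By the outcome, as a careful person would: the job done as asked, in the order asked, and still so for the second after the job is handed in, with the robot touching nothing.
Of pin0, pin1, pin2, pin3 only 2 to 4 are there at a start; the rules pass over those that are not, and their reading is None.
At some moment in a run one of pot, pin0, pin1, pin2, pin3 may be knocked a few centimetres aside while the robot is not near it.
It also fails if it takes over 210 s, if anything falls off the work surface, if the arm or the gripper's body presses on something with over 40 N, if the wrist force passes 120 N, or if a joint passes its speed limit or range.

## Working session

There is one attempt and no reset: what is moved stays moved. The work goes in short steps, Python scripts to look and compute and a tool call to move; the robot and the scene stay as the last step left them, time stands still between calls to the robot, and variables do not carry over. Pictures are saved under pics/ and viewed, and the job is handed in when it is done.

Besides the shell and the picture viewer there is one more tool, called after "Call:" as name(argument=value, ...), one argument or row to a line, values as JSON. drive_tool: Moves the arm, as the interface text tells. Its arguments: {"type":"object","properties":{"moves":{"type":"array"},"force":{"type":"number"}},"required":["moves"]}

```bash
mkdir -p pics
python3 - <<'E'
from station import telemetry, viewer, manip
import cv2
s=telemetry.read_state(); print(s); print(manip.tip_reach)
for n in("side","top"):
    im=viewer.camera(n); cv2.imwrite(f"pics/{n}0.png",im[:,:,::-1]); p=viewer.camera_params(n); print(n,p)
E
```

```text
{'time': 0.0, 'joint_positions': array([-7.56652770e+01,  1.48534323e+01,  1.18868129e+00,  7.64178526e+01,
       -6.24756397e-04,  8.12572323e+01]), 'qd': array([-0.02890407,  0.01150925, -0.02577854, -0.08865173,  0.06775332,
        0.05201154]), 'joint_torque': array([-1.87066616e-04, -5.55644310e+01,  3.44524062e+01,  1.38026816e-02,
       -7.93907293e-05,  2.50298376e-05]), 'eef_pos': array([ 0.21550083, -0.50566166,  0.20773349]), 'ee_rot': array([-1.79918261e+02, -1.19381353e-02,  2.30774827e+01]), 'contact_force': array([ 0.16239425, -0.59606882, -0.27482969]), 'ft_torque': array([-0.05074695,  0.01317716,  0.07214179]), 'grip_width': 1.0012107814942903}
0.011
side {'intrinsics': array([[492.36426182,   0.        , 247.73608695],
       [  0.        , 492.36426182, 193.90171913],
       [  0.        ,   0.        ,   1.        ]]), 'camera_from_world': array([[ 0.96690805, -0.25468127, -0.01504218, -0.53455124],
       [-0.14984858, -0.51921053, -0.84140705,  0.15363905],
       [ 0.20648056,  0.8158173 , -0.54019247,  1.14182037],
       [ 0.        ,  0.        ,  0.        ,  1.        ]])}
top {'intrinsics': array([[431.09686014,   0.        , 247.16917759],
       [  0.        , 431.09686014, 190.55195223],
       [  0.        ,   0.        ,   1.        ]]), 'camera_from_world': array([[-0.00530731, -0.99979096,  0.0197453 , -0.00532327],
       [-0.98261346,  0.00154951, -0.18565663,  0.5908692 ],
       [ 0.18558722, -0.02038733, -0.98241628,  1.18302695],
       [ 0.        ,  0.        ,  0.        ,  1.        ]])}
```

View pics/side0.png

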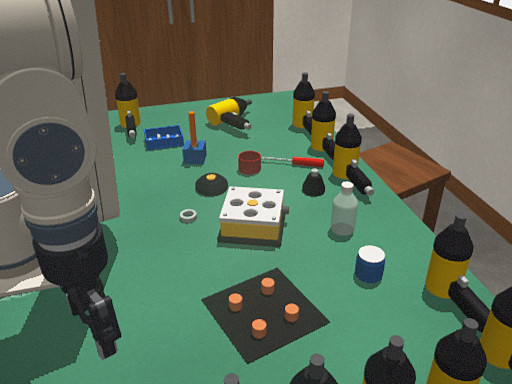

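View pics/top0.png

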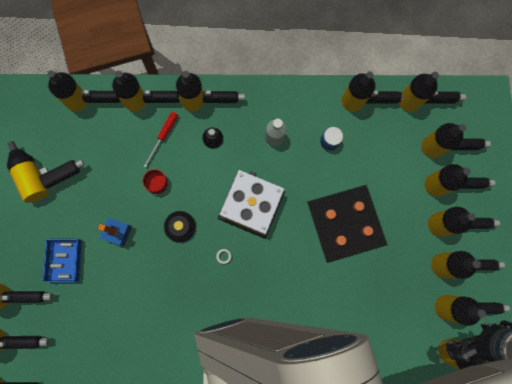

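Side view: arm at the left. Brush/stand at (193,145), pot (249,162), cover (211,183), cage (252,212), and four pins on the mat near (265,308). Top view: stand (115,231), pot (155,182), cover (180,226), cage (252,203), pins (360,206), (331,214), (368,231), (341,240).

```bash
cat > h.py <<'E'
import numpy as np, cv2
from station import telemetry, viewer, manip
P={n:viewer.camera_params(n) for n in("side","top")}
def ray(n,uv):
    K=P[n]["intrinsics"];T=P[n]["camera_from_world"];R=T[:3,:3];t=T[:3,3]
    return -R.T@t, R.T@np.linalg.solve(K,np.array([uv[0],uv[1],1.]))
def onz(n,uv,z):
    c,d=ray(n,uv); return c+d*(z-c[2])/d[2]
def proj(n,p):
    K=P[n]["intrinsics"];T=P[n]["camera_from_world"]
    q=K@(T[:3,:3]@np.array(p,float)+T[:3,3]); return q[:2]/q[2]
def tri(a,b):
    A=np.zeros((3,3));B=np.zeros(3)
    for n,uv in(("side",a),("top",b)):
        c,d=ray(n,uv);d=d/np.linalg.norm(d);M=np.eye(3)-np.outer(d,d);A+=M;B+=M@c
    x=np.linalg.solve(A,B); return x,[proj("side",x)-a,proj("top",x)-b]
def grab(tag):
    r={}
    for n in("side","top"):
        r[n]=viewer.camera(n); cv2.imwrite(f"pics/{n}_{tag}.png",r[n][:,:,::-1])
    return r
def load(tag): return {n:cv2.imread(f"pics/{n}{tag}.png")[:,:,::-1].copy() for n in("side","top")}
def mask(im,h0,h1,s0,s1,v0,v1,roi):
    hsv=cv2.cvtColor(np.ascontiguousarray(im),cv2.COLOR_RGB2HSV)
    m=cv2.inRange(hsv,(h0,s0,v0),(h1,s1,v1)); k=np.zeros_like(m);x0,y0,x1,y1=roi;k[y0:y1,x0:x1]=1
    return m*k
def blobs(m,amin=8):
    n,l,st,c=cv2.connectedComponentsWithStats(m)
    return [(c[i].round(2),st[i].tolist()) for i in range(1,n) if st[i][4]>=amin]
def crop(im,roi,k,fn):
    x0,y0,x1,y1=roi; cv2.imwrite("pics/"+fn,cv2.resize(np.ascontiguousarray(im[y0:y1,x0:x1,::-1]),None,fx=k,fy=k,interpolation=cv2.INTER_NEAREST))
E
python3 - <<'E'
from h import *
r=load("0")
crop(r["top"],(95,160,295,270),4,"c_top.png")
crop(r["side"],(175,100,300,250),4,"c_side.png")
for n,roi in(("top",(300,180,395,265)),("side",(200,265,335,360))):
    for b in blobs(mask(r[n],3,15,120,255,120,255,roi)): print(n,b, onz(n,b[0],.027 if n=="top" else .015))
print(blobs(mask(r["top"],0,6,150,255,60,255,(135,165,175,200))))
for n,roi in(("top",(215,165,290,240)),("side",(215,180,290,240))):
    print(n,[ (b,onz(n,b[0],.073)) for b in blobs(mask(r[n],15,28,120,255,120,255,roi),4)])
for n,roi in(("top",(160,205,200,245)),("side",(190,170,232,200))):
    print(n,[ (b,onz(n,b[0],.036)) for b in blobs(mask(r[n],12,28,80,255,90,255,roi),4)])
for n,roi in(("top",(95,215,135,250)),("side",(180,105,210,170))):
    print(n,"orange",blobs(mask(r[n],5,18,150,255,100,255,roi),4))
    print(n,"blue",blobs(mask(r[n],100,125,100,255,40,255,roi),4))
E
```

```text
top (array([358.84, 205.66]), [354, 202, 10, 9, 68]) [ 0.55055783 -0.33560115  0.027     ]
top (array([330.46, 213.71]), [326, 210, 10, 9, 70]) [ 0.52697532 -0.25096752  0.027     ]
top (array([367.59, 230.29]), [363, 226, 10, 9, 70]) [ 0.4781599  -0.35727804  0.027     ]
top (array([340.87, 239.96]), [336, 236, 10, 9, 71]) [ 0.45047983 -0.2780134   0.027     ]
side (array([267.55, 282.17]), [261, 277, 14, 11, 108]) [ 0.53256725 -0.24305811  0.015     ]
side (array([235.03, 298.1 ]), [229, 293, 14, 11, 118]) [ 0.45501473 -0.27024961  0.015     ]
side (array([291.49, 308.65]), [285, 303, 14, 12, 128]) [ 0.55650994 -0.32900045  0.015     ]
side (array([258.64, 324.47]), [252, 319, 15, 12, 141]) [ 0.48226833 -0.35116746  0.015     ]
[(array([155. , 181.1]), [143, 169, 24, 24, 358])]
top [((array([251.64, 200.79]), [248, 197, 8, 9, 53]), array([ 0.55812836, -0.01945162,  0.073     ]))]
side [((array([252.27, 202.45]), [248, 200, 10, 6, 49]), array([ 0.55911789, -0.02383005,  0.073     ])), ((array([249.3 , 230.43]), [221, 222, 58, 18, 748]), array([ 0.52309182, -0.13103706,  0.073     ]))]
top [((array([177.84, 225.11]), [173, 221, 10, 10, 80]), array([0.49403496, 0.19148998, 0.036     ]))]
side [((array([210.57, 176.55]), [206, 174, 10, 6, 53]), array([0.49537259, 0.18814278, 0.036     ]))]
top orange [(array([101.69, 226.94]), [99, 224, 7, 7, 35])]
top blue [(array([116.16, 231.92]), [100, 218, 31, 28, 464])]
side orange [(array([192.28, 127.7 ]), [189, 111, 7, 35, 170])]
side blue [(array([192.89, 151.13]), [180, 128, 26, 36, 506])]
```

View pics/c_top.png

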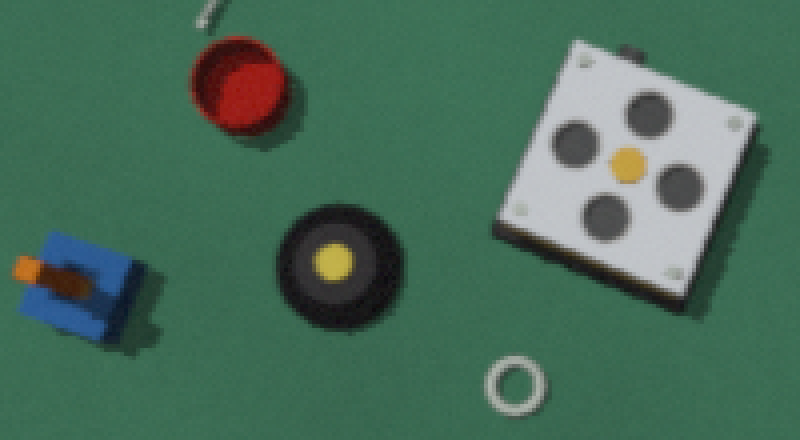

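View pics/c_side.png

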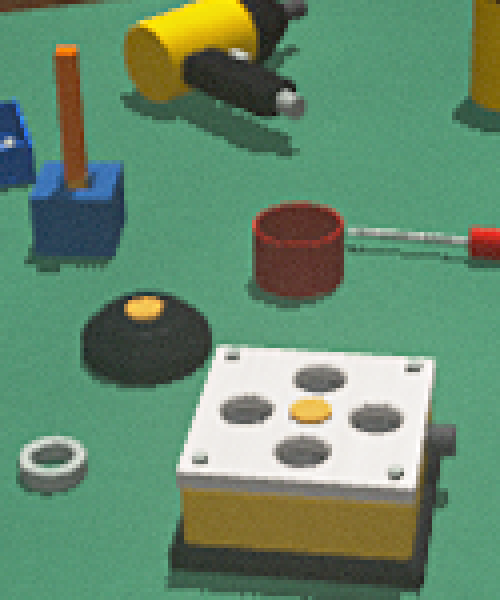

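Run:
```python
from h import *
r=load("0")
crop(r["top"],(92,212,137,252),14,"z_top.png")
crop(r["side"],(176,104,211,170),9,"z_side.png")
print(tri((191.75,112.3),(101.69,226.94)))
print(tri((194,146.),(115,231.7)))
# white plate
for n,roi in(("top",(210,160,295,245)),("side",(215,180,290,240))):
    m=mask(r[n],0,179,0,60,130,255,roi); m=cv2.morphologyEx(m,cv2.MORPH_CLOSE,np.ones((11,11)))
    c=max(cv2.findContours(m,0,2)[0],key=cv2.contourArea); h=cv2.convexHull(c)
    a=cv2.approxPolyDP(h,6,True)[:,0]; w=np.array([onz(n,x,.07) for x in a]); print(n,a.tolist(),w[:,:2].round(4).tolist(),w.mean(0), np.degrees(np.arctan2(*np.roll(np.diff(w,axis=0),0,0)[:,[1,0]].T))%90)
    m=mask(r[n],0,179,0,80,0,115,roi)
    for b in blobs(m,20): print(n,b,onz(n,b[0],.058 if n=="top" else .062)[:2].round(4))
m=mask(r["top"],0,8,130,255,50,255,(135,165,175,200)); c=max(cv2.findContours(m,0,2)[0],key=cv2.contourArea); e=cv2.minEnclosingCircle(c);print("pot",e,onz("top",e[0],.045))
m=mask(r["side"],0,8,130,255,50,255,(232,145,264,178)); print(blobs(m)); 
c=max(cv2.findContours(m,0,2)[0],key=cv2.contourArea);x=c[:,0]
print(onz("side",(248.9+.5,155.5),.045))
m=mask(r["top"],100,125,100,255,70,255,(92,212,137,252)); c=cv2.convexHull(max(cv2.findContours(m,0,2)[0],key=cv2.contourArea)); a=cv2.approxPolyDP(c,3,True)[:,0];print(a.tolist(),[onz("top",q,.05)[:2].round(4) for q in a])
```

```text
(array([0.47909982, 0.37002932, 0.15585536]), [array([-0.69329665,  0.10051324]), array([ 0.10713584, -0.80075579])])
(array([0.47696819, 0.36648532, 0.04623013]), [array([-0.69200759,  0.10121969]), array([ 0.09737782, -0.75760116])])
top [[238, 170], [283, 188], [265, 233], [220, 214]] [[0.648, 0.0189], [0.5953, -0.1091], [0.4675, -0.0562], [0.5213, 0.0695]] [ 0.55802962 -0.01921239  0.07      ] [67.62343941 67.49264336 66.86307249]
top (array([252.57, 173.22]), [249, 171, 7, 6, 23]) [ 0.6413 -0.0232]
top (array([256.87, 188.29]), [252, 183, 11, 11, 98]) [ 0.5969 -0.0352]
top (array([238.13, 195.71]), [233, 191, 11, 11, 98]) [0.5754 0.0186]
top (array([250.62, 221.72]), [218, 190, 67, 48, 247]) [ 0.5006 -0.0166]
top (array([264.4 , 206.45]), [259, 201, 12, 12, 101]) [ 0.5442 -0.0562]
top (array([245.96, 213.96]), [241, 209, 11, 11, 100]) [ 0.5228 -0.0035]
side [[229, 186], [282, 189], [277, 225], [219, 221]] [[0.5226, 0.0709], [0.6492, 0.0191], [0.5902, -0.1246], [0.4659, -0.0729]] [ 0.55698237 -0.02687703  0.07      ] [67.76683305 67.6898461  67.41289342]
side (array([220.31, 186.55]), [215, 180, 13, 16, 174]) [0.5029 0.0872]
side (array([254.5 , 195.15]), [249, 193, 12, 5, 40]) [0.5775 0.0227]
side (array([236.39, 203.07]), [231, 201, 12, 5, 41]) [5.249e-01 3.000e-04]
side (array([268.52, 205.2 ]), [263, 203, 12, 5, 44]) [ 0.5984 -0.0306]
side (array([282.65, 220.55]), [278, 206, 11, 34, 148]) [ 0.6116 -0.1012]
side (array([250.18, 213.36]), [244, 211, 13, 5, 45]) [ 0.5462 -0.0519]
side (array([232.76, 237.64]), [217, 229, 45, 11, 111]) [ 0.4843 -0.1326]
pot ((154.3984832763672, 181.3223419189453), 12.553681373596191) [0.62043934 0.26103084 0.045     ]
[(array([249.46, 160.81]), [238, 151, 23, 23, 285])]
[0.62745978 0.2612408  0.045     ]
[[107, 218], [127, 224], [120, 244], [100, 237]] [array([0.5134, 0.3901]), array([0.4961, 0.333 ]), array([0.44  , 0.3499]), array([0.4597, 0.4067])]
```

View pics/z_top.png

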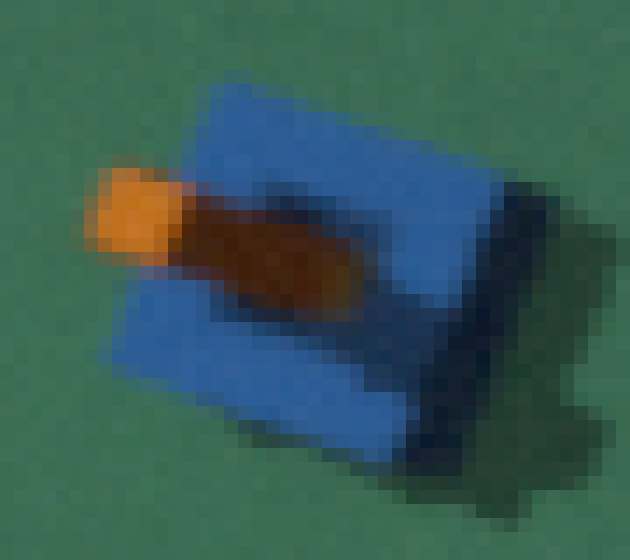

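View pics/z_side.png

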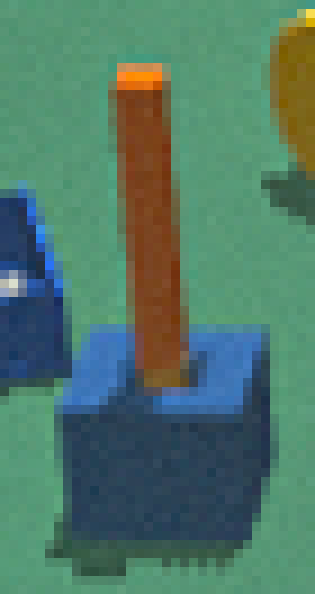

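Brush top end at about (0.479, 0.370, 0.156), close to vertical, with handle yaw about −17.5° like the stand. Moving towards it.

Call:
drive_tool(
  moves=[
    [1,[0.04,0.05,0.02],0.1],
    [1,[0.08,0.1,0.04],0.2],
    [1,[0.11,0.14,0.05],0.3],
    [1,[0.14,0.18,0.06],0.4],
    [1,[0.17,0.22,0.06],0.5],
    [1,[0.2,0.26,0.06],0.6],
    [1,[0.22,0.3,0.06],0.7],
    [1,[0.24,0.34,0.06],0.8],
    [1,[0.24,0.38,0.06],0.86],
    [1,[0.24,0.4,0.06],0.86],
  ],
  force=40,
)

```text
time: 1.1
eef_pos: [0.456, -0.1031, 0.268]
ee_rot: [-179.9, -0.0, 72.6]
contact_force: [0.8, -0.5, 0.8]
grip_width: 1.004
```

Call:
drive_tool(
  moves=[
    [1,[0,0.04,0],0],
    [1,[0,0.08,0],0],
    [1,[0,0.12,0],0],
    [1,[0,0.16,0],0],
    [1,[0,0.2,0],0],
    [1,[0,0.24,0],0],
    [1,[0,0.28,0],0],
    [1,[0.0,0.32,0],0],
    [1,[0.0,0.36,0],0],
    [1,[0,0.38,0],0],
  ],
)

```text
time: 2.1
eef_pos: [0.455, 0.2767, 0.2678]
ee_rot: [-179.9, 0.0, 72.5]
contact_force: [0.9, -0.0, 1.5]
grip_width: 1.003
```

Call:
drive_tool(
  moves=[
    [1,[0.022,0.04,0],0],
    [1,[0.022,0.06,0],0],
    [1,[0.022,0.08,0],0],
    [1,[0.022,0.095,0],0],
    [1,[0.022,0.095,0],0],
    [1,[0.022,0.095,0],0],
  ],
)

```text
time: 2.7
eef_pos: [0.4774, 0.3688, 0.2681]
ee_rot: [-180.0, 0.0, 72.4]
contact_force: [0.2, -0.2, 0.1]
grip_width: 0.997
```

Run:
```python
from h import *
r=grab("1"); s=telemetry.read_state(); print(s["time"],s["eef_pos"],s["ee_rot"],s["contact_force"])
p=s["eef_pos"];print(proj("top",p),proj("side",p))
crop(r["top"],(60,180,180,270),6,"z_top1.png")
crop(r["side"],(140,60,240,170),5,"z_side1.png")
```

```text
2.8 [0.47759474 0.36831557 0.26853012] [1.79992125e+02 8.08056856e-03 7.23213339e+01] [-0.79937567 -0.24884091  0.00623126]
[ 87.37602591 221.70712867] [187.5586068   75.69931028]
```

View pics/z_top1.png

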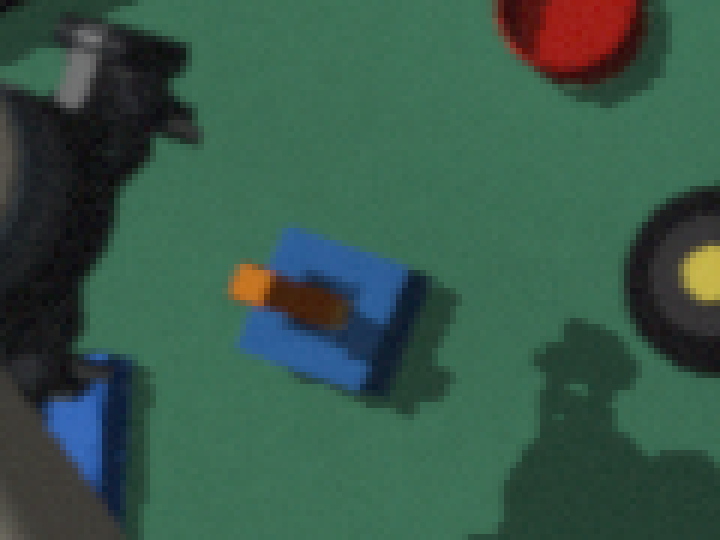

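View pics/z_side1.png

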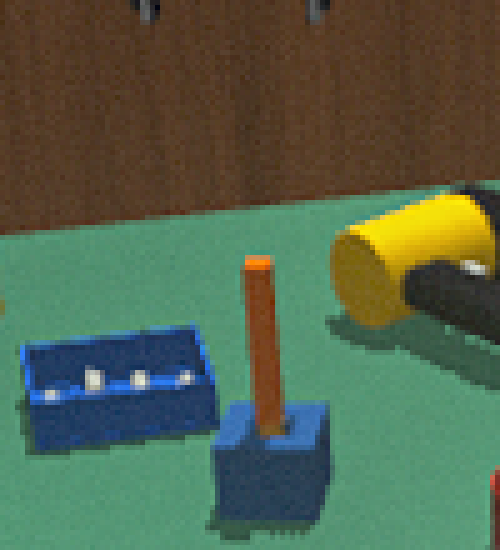

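The open jaws straddle the handle at column 187 (side). Descending to grip 120 mm above the tip.

Call:
drive_tool(
  moves=[
    [1,[0,0,-0.03],0],
    [1,[0,0,-0.06],0],
    [1,[0,0,-0.09],0],
    [1,[0,0,-0.12],0],
    [1,[0,0,-0.14],0],
    [1,[0,0,-0.15],0],
    [1,[0,0,-0.151],0],
    [1,[0,0,-0.151],0],
  ],
)

```text
time: 3.6
eef_pos: [0.4781, 0.3689, 0.1184]
ee_rot: [180.0, -0.0, 72.3]
contact_force: [0.5, 0.7, 1.0]
grip_width: 1.0
```

Run:
```python
from h import *
r=grab("2"); s=telemetry.read_state(); print(s["time"],s["eef_pos"],s["ee_rot"],s["contact_force"])
crop(r["top"],(60,180,180,270),6,"z_top2.png")
crop(r["side"],(140,60,240,170),5,"z_side2.png")
```

```text
3.7 [0.47821673 0.36922027 0.11872662] [ 1.79920020e+02 -8.62712787e-02  7.23436635e+01] [ 0.5895932  -0.08393212 -0.45447351]
```

View pics/z_top2.png

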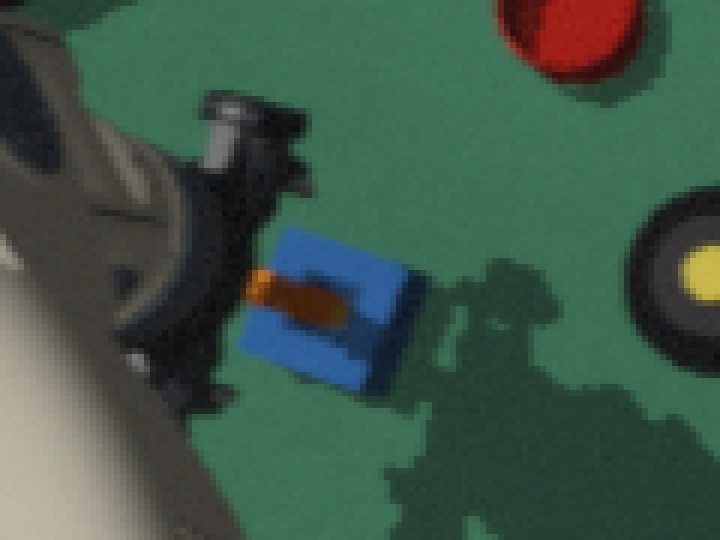

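View pics/z_side2.png

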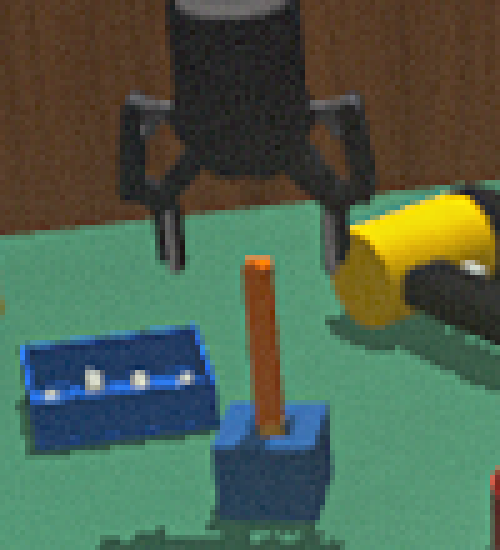

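Run:
```python
from h import *
print(tri((207.4,114.4),(112,211.3)));print(tri((175.6,114),(99.2,245.8)))
print(tri((191.7,111.3),(103,227.5)))
for z in (.1,.12,.158): print(z,proj("side",(.478,.369,z)),proj("top",(.478,.369,z)))
```

```text
(array([0.5207856 , 0.34632322, 0.153628  ]), [array([-0.95616665,  0.1612942 ]), array([ 0.15307533, -1.08859821])])
(array([0.43121059, 0.37392231, 0.1548284 ]), [array([-0.81313775,  0.09555893]), array([ 0.11920453, -0.94101406])])
(array([0.47780507, 0.36486296, 0.1612077 ]), [array([-0.93695522,  0.13428774]), array([ 0.14558887, -1.0817441 ])])
0.1 [192.17859681 129.78237019] [108.59070665 228.70308198]
0.12 [191.67182941 123.70251704] [106.36394485 227.96061002]
0.158 [190.68825484 111.90225342] [101.91571618 226.4774316 ]
```

The fingertips triangulate to z≈0.154, about 30 mm higher than expected and only 7 mm below the handle's top. I'll go up and shut the jaws to see where the tips really are.

Call:
drive_tool(
  moves=[
    [1,[0,0,0.03],0],
    [1,[0,0,0.06],0],
    [0,[0,0,0.06],0],
    [0,[0,0,0.06],0],
    [0,[0,0,0.06],0],
    [0,[0,0,0.06],0],
    [0,[0,0,0.06],0],
    [0,[0,0,0.06],0],
    [0,[0,0,0.06],0],
    [0,[0,0,0.06],0],
  ],
)

```text
time: 4.7
eef_pos: [0.4776, 0.369, 0.1772]
ee_rot: [-180.0, 0.0, 72.4]
contact_force: [0.7, 0.1, 0.2]
grip_width: 0.002
```

Run:
```python
from h import *
r=grab("3"); s=telemetry.read_state(); print(s["time"],s["eef_pos"],s["ee_rot"],s["contact_force"],s["grip_width"],s["joint_positions"])
for z in (-.011,0,.02): 
  p=s["eef_pos"]+[0,0,z];print(z,proj("side",p),proj("top",p))
crop(r["top"],(60,180,180,270),6,"z_top3.png")
crop(r["side"],(140,60,240,170),5,"z_side3.png")
```

```text
4.8 [0.47758671 0.36901935 0.17731861] [-1.79997578e+02  2.91466984e-03  7.23517712e+01] [0.22421793 0.10252798 0.75420218] 0.004714221563857636 [ 2.97305238e+01  2.06330342e+01  5.15270102e+00  7.45234517e+01
 -1.91365652e-04  1.37378753e+02]
-0.011 [190.32927278 109.28807103] [100.88473868 226.30087952]
0 [190.03696671 105.7881372 ] [ 99.52025528 225.84757597]
0.02 [189.49929864  99.35035562] [ 96.96878333 224.99993554]
```

View pics/z_top3.png

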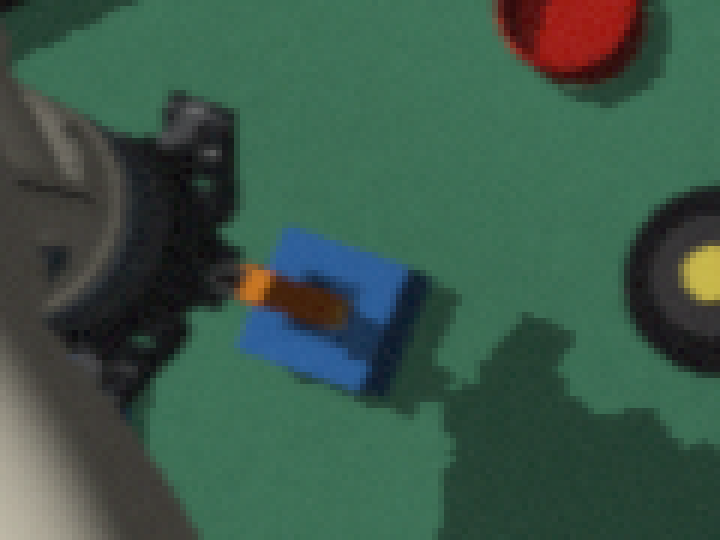

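View pics/z_side3.png

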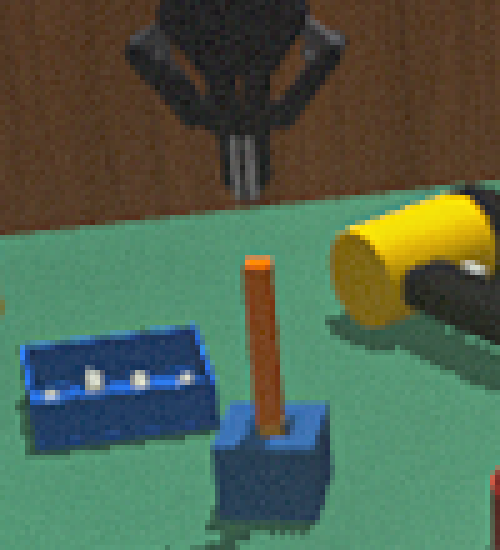

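Run:
```python
from h import *
for c in((98.7,227.5),(99.5,228),(97.5,226.5)): print(tri((189,100.),c))
crop(load("_3")["top"],(85,215,125,240),20,"zz.png")
```

```text
(array([0.47335382, 0.36422557, 0.19735632]), [array([-0.68535164,  0.09703779]), array([ 0.10811152, -0.80609392])])
(array([0.47252911, 0.36183974, 0.19829714]), [array([-0.86496213,  0.12139661]), array([ 0.13689496, -1.01632235])])
(array([0.47491043, 0.36787556, 0.19592873]), [array([-0.31175336,  0.04495046]), array([ 0.04876043, -0.36727543])])
```

View pics/zz.png

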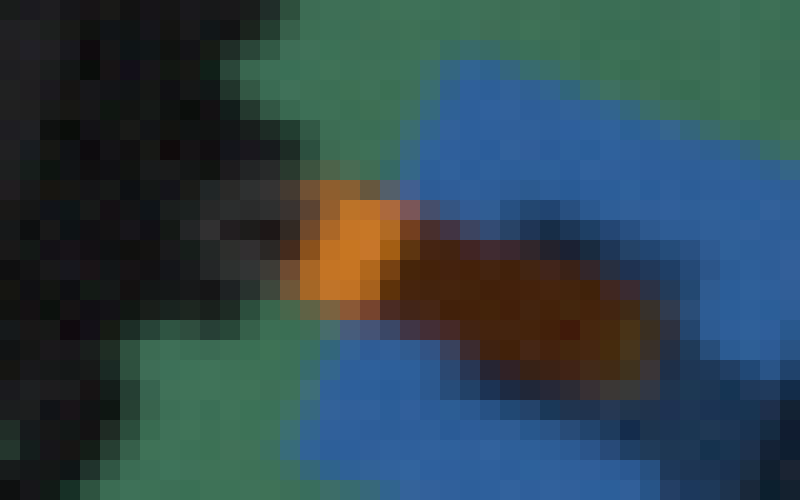

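Shut tips triangulate to z≈0.196, but the state implies 0.166. The cameras put the fingers about 29 mm higher, and the handle's top at 0.158 confirms their scale. I'll trust the image but approach gently and watch the force.

Call:
drive_tool(
  moves=[
    [1,[0,0,0],0],
    [1,[0,0,0],0],
    [1,[0,0,0],0],
    [1,[0,0,0],0],
    [1,[0,0,-0.03],0],
    [1,[0,0,-0.06],0],
    [1,[0,0,-0.07],0],
    [1,[0,0,-0.075],0],
    [1,[0,0,-0.077],0],
    [1,[0,0,-0.077],0],
  ],
)

```text
time: 5.8
eef_pos: [0.4781, 0.3693, 0.1013]
ee_rot: [179.9, -0.1, 72.4]
contact_force: [-0.8, 0.1, -0.5]
grip_width: 1.001
```

Run:
```python
from h import *
r=grab("4"); s=telemetry.read_state(); print(s["time"],s["eef_pos"],s["contact_force"],s["grip_width"])
a=r["top"][180:270,60:180];b=r["side"][60:170,140:240]
A=cv2.resize(a,None,fx=4,fy=4,interpolation=0);B=cv2.resize(b,None,fx=3.2727,fy=3.2727,interpolation=0)
B=cv2.resize(B,(327,360));cv2.imwrite("pics/m4.png",np.hstack([A,B])[:,:,::-1])
```

```text
5.9 [0.47812235 0.36933213 0.10148453] [-0.00746928  0.33595837 -0.58617725] 1.005855037584837
```

View pics/m4.png

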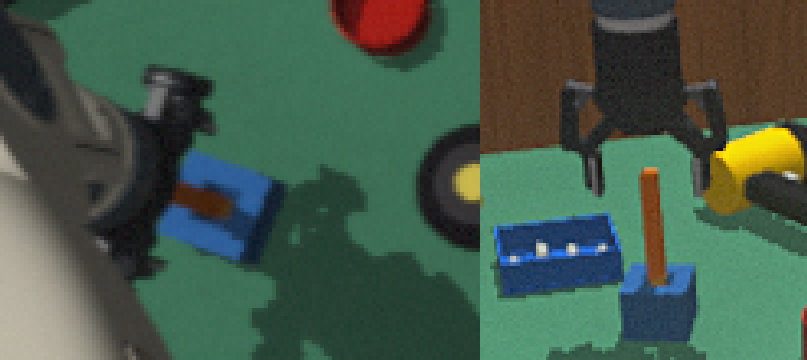

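Image: open tips are 24 mm below the handle's top (row 195 against 168) and the gripper body is well clear. I go 13 mm lower and grip.

Call:
drive_tool(
  moves=[
    [1,[0,0,-0.004],0],
    [1,[0,0,-0.008],0],
    [1,[0,0,-0.013],0],
    [1,[0,0,-0.013],0],
    [0.3,[0,0,-0.013],0],
    [0.2,[0,0,-0.013],0],
    [0,[0,0,-0.013],0],
    [0,[0,0,-0.013],0],
    [0,[0,0,-0.013],0],
    [0,[0,0,-0.013],0],
  ],
  force=40,
)

```text
time: 6.9
eef_pos: [0.4777, 0.369, 0.0876]
ee_rot: [180.0, -0.0, 72.4]
contact_force: [-0.1, -0.8, 0.4]
grip_width: 0.178
```

```bash
cat >> h.py <<'E'
def look(tag,ra=(60,180,180,270),rb=(140,60,240,170)):
    r=grab(tag); s=telemetry.read_state(); print(s["time"],s["eef_pos"].round(4),s["ee_rot"].round(1),s["contact_force"].round(1),s["grip_width"].round(3))
    a=r["top"][ra[1]:ra[3],ra[0]:ra[2]];b=r["side"][rb[1]:rb[3],rb[0]:rb[2]]
    ka=min(400/a.shape[1],590/a.shape[0]);kb=min(400/b.shape[1],590/b.shape[0])
    A=cv2.resize(a,None,fx=ka,fy=ka,interpolation=0);B=cv2.resize(b,None,fx=kb,fy=kb,interpolation=0)
    H=max(len(A),len(B));M=np.zeros((H,A.shape[1]+B.shape[1],3),np.uint8);M[:len(A),:A.shape[1]]=A;M[:len(B),A.shape[1]:]=B
    cv2.imwrite(f"pics/m{tag}.png",M[:,:,::-1]);print("scale",ka,kb,"off",A.shape[1]); return r
E
python3 -c "
from h import *
look('5')"
```

```text
Traceback (most recent call last):
  File "h.py", line 33, in look
    r=grab(tag); s=telemetry.read_state(); print(s["time"],s["eef_pos"].round(4),s["ee_rot"].round(1),s["contact_force"].round(1),s["grip_width"].round(3))
                                                                                                                                  ^^^^^^^^^^^^^^^^^^^^^
AttributeError: 'float' object has no attribute 'round'
```

```bash
sed -i 's/s\["grip_width"\].round(3)/round(float(s["grip_width"]),3)/' h.py
```

Call:
drive_tool(
  moves=[
    [0,[0,0,0.01],0],
    [0,[0,0,0.025],0],
    [0,[0,0,0.04],0],
    [0,[0,0,0.055],0],
    [0,[0,0,0.07],0],
    [0,[0,0,0.085],0],
    [0,[0,0,0.1],0],
    [0,[0,0,0.11],0],
    [0,[0,0,0.11],0],
    [0,[0,0,0.11],0],
  ],
)

```text
time: 8.0
eef_pos: [0.4775, 0.369, 0.1972]
ee_rot: [-180.0, 0.0, 72.4]
contact_force: [0.4, -0.2, -0.6]
grip_width: 0.184
```

```bash
python3 -c "
from h import *
look('6',(60,160,200,270),(140,40,280,190))"
```

```text
8.1 [0.4773 0.3688 0.1966] [-1.799e+02  1.000e-01  7.240e+01] [-0.7  1.  -1.2] 0.184
scale 2.857142857142857 2.857142857142857 off 400
```

View pics/m6.png

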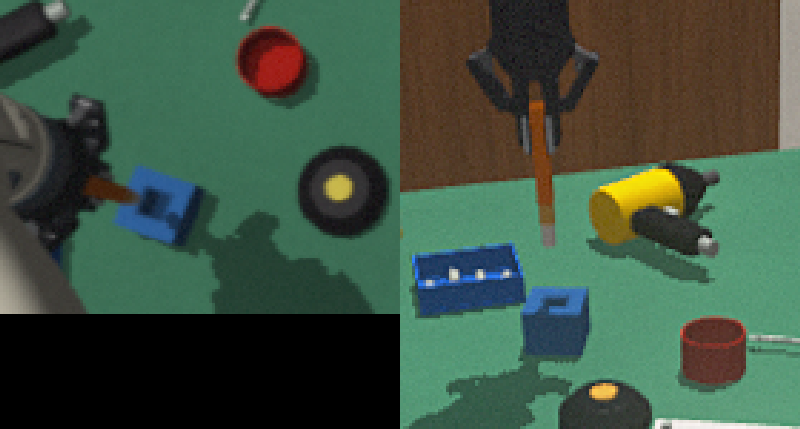

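```bash
python3 -c "
from h import *
r=load('_6')
crop(r['top'],(85,212,135,250),8,'za.png');crop(r['side'],(180,70,205,135),8,'zb.png')
a=cv2.imread('pics/za.png');b=cv2.imread('pics/zb.png');M=np.zeros((520,600,3),np.uint8);M[:304,:400]=a;M[:,400:]=b;cv2.imwrite('pics/zab.png',M)"
```

```text
(no output)
```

View pics/zab.png

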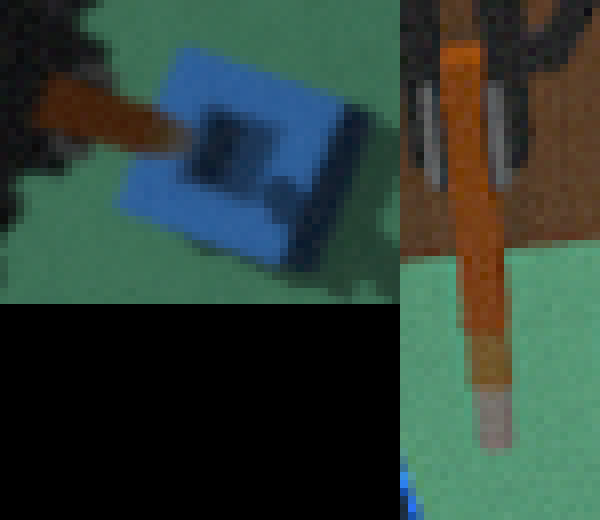

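```bash
python3 -c "
from h import *
print(tri((192,125.5),(108.3,229.0)))
print(onz('side',(192,125.5),.115),onz('top',(108.3,229.),.115))
print(tri((188.7,75.6),(90,224.5)))
print(onz('top',(113.9,231.),.05),onz('top',(113.6,231.),.05))
for n,f in(('side',lambda i:i),('top',None)): print(n,proj(n,(.4775,.369,.115)))
"
```

```text
(array([0.47680996, 0.36487149, 0.11591444]), [array([-0.39422996,  0.05771241]), array([ 0.05773979, -0.44531949])])
[0.47826937 0.36692669 0.115     ] [0.47571177 0.36523475 0.115     ]
(array([0.47532145, 0.36067802, 0.27096014]), [array([-1.59153382,  0.21916645]), array([ 0.27643499, -1.94486574])])
[0.47646084 0.36875939 0.05      ] [0.47646375 0.3695998  0.05      ]
side [191.63440369 125.25094977]
top [106.91745007 228.33562621]
```

The brush is held: tip at about (0.477, 0.366, 0.115), which is 82 mm below the reported TCP. Now over the pot.

Call:
drive_tool(
  moves=[
    [0,[0.015,-0.011,0],0],
    [0,[0.035,-0.026,0],0],
    [0,[0.055,-0.041,0],0],
    [0,[0.075,-0.056,0],0],
    [0,[0.095,-0.07,0],0],
    [0,[0.115,-0.085,0],0],
    [0,[0.13,-0.097,0],0],
    [0,[0.14,-0.104,0],0],
    [0,[0.144,-0.107,0],0],
    [0,[0.144,-0.107,0],0],
  ],
)

```text
time: 9.1
eef_pos: [0.6218, 0.2618, 0.1971]
ee_rot: [-180.0, 0.0, 72.3]
contact_force: [0.5, 0.7, -0.6]
grip_width: 0.182
```

```bash
python3 -c "
from h import *
look('7',(100,130,240,250),(180,60,300,200))"
```

```text
9.2 [0.6211 0.2625 0.1974] [-180.    -0.    72.4] [ 0.2 -0.1 -0.4] 0.183
scale 2.857142857142857 3.3333333333333335 off 400
```

View pics/m7.png

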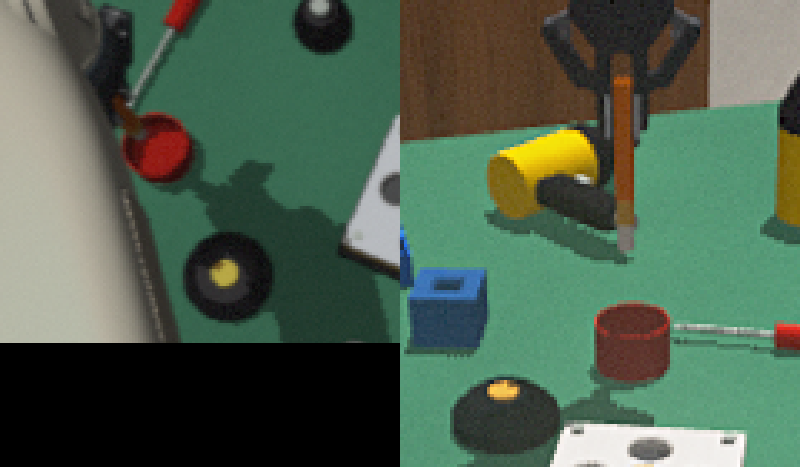

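Pot unmoved and tip on its centre line in both views. Dipping.

Call:
drive_tool(
  moves=[
    [0,[0,0,-0.015],0],
    [0,[0,0,-0.03],0],
    [0,[0,0,-0.045],0],
    [0,[0,0,-0.06],0],
    [0,[0,0,-0.075],0],
    [0,[0,0,-0.085],0],
    [0,[0,0,-0.095],0],
    [0,[0,0,-0.102],0],
    [0,[0,0,-0.102],0],
    [0,[0,0,-0.102],0],
  ],
)

```text
time: 10.2
eef_pos: [0.6217, 0.2621, 0.0957]
ee_rot: [180.0, -0.0, 72.4]
contact_force: [-0.0, 0.5, -1.2]
grip_width: 0.181
```

```bash
python3 -c "
from h import *
look('8',(100,130,240,250),(180,60,300,200))"
```

```text
10.3 [0.6219 0.2621 0.096 ] [180.   -0.   72.4] [ 0.1  1.1 -1.3] 0.182
scale 2.857142857142857 3.3333333333333335 off 400
```

View pics/m8.png

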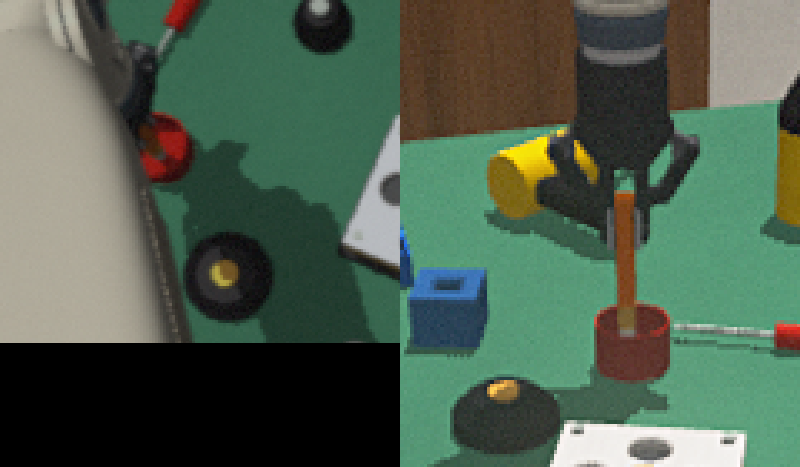

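```bash
python3 -c "
from h import *
for z in(.156,.166,.176,.196): print(z,proj('side',(.622,.261,z)))
r=load('_8');crop(r['side'],(230,105,265,180),8,'z8.png')"
```

```text
0.156 [247.04876586 121.27761912]
0.166 [246.99295333 118.02317155]
0.176 [246.9367064  114.74339411]
0.196 [246.82288891 108.10665739]
```

View pics/z8.png

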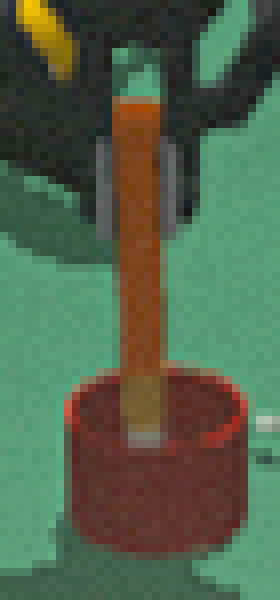

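Call:
drive_tool(
  moves=[
    [0,[0,0,-0.003],0],
    [0,[0,0,-0.003],0],
    [0,[0,0,-0.003],0],
    [0,[0,0,0.015],0],
    [0,[0,0,0.035],0],
    [0,[0,0,0.055],0],
    [0,[0,0,0.075],0],
    [0,[0,0,0.09],0],
    [0,[0,0,0.102],0],
    [0,[0,0,0.102],0],
  ],
)

```text
time: 11.3
eef_pos: [0.6222, 0.2622, 0.1991]
ee_rot: [179.9, -0.1, 72.4]
contact_force: [0.5, 0.2, -0.4]
grip_width: 0.182
```

Call:
drive_tool(
  moves=[
    [0,[-0.004,-0.02,0],0],
    [0,[-0.012,-0.055,0],0],
    [0,[-0.021,-0.095,0],0],
    [0,[-0.03,-0.135,0],0],
    [0,[-0.039,-0.175,0],0],
    [0,[-0.048,-0.215,0],0],
    [0,[-0.056,-0.25,0],0],
    [0,[-0.061,-0.272,0],0],
    [0,[-0.063,-0.281,0],0],
    [0,[-0.063,-0.281,0],0],
  ],
)

```text
time: 12.3
eef_pos: [0.5583, -0.0198, 0.1968]
ee_rot: [-180.0, 0.0, 72.2]
contact_force: [0.1, 0.2, -0.0]
grip_width: 0.181
```

```bash
python3 -c "
from h import *
r=look('9',(200,150,300,250),(200,90,300,240))
crop(r['top'],(225,175,275,225),8,'z9.png')"
```

```text
12.4 [ 0.5587 -0.0184  0.197 ] [-180.    -0.    72.4] [-0.6  0.3 -0.8] 0.181
scale 4.0 3.933333333333333 off 400
```

View pics/m9.png

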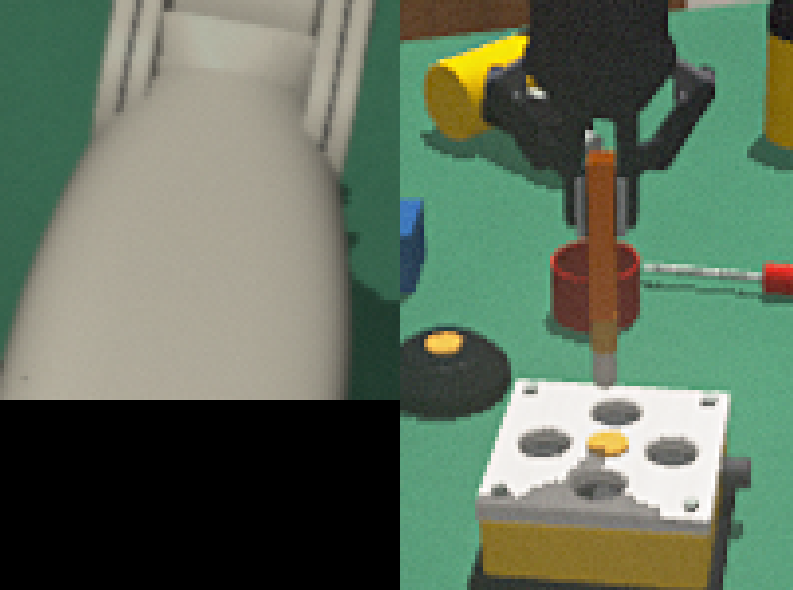

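Call:
drive_tool(
  moves=[
    [0,[0,0,-0.01],0],
    [0,[0,0,-0.02],0],
    [0,[0,0,-0.03],0],
    [0,[0,0,-0.034],0],
    [0,[0,0,-0.034],0],
  ],
)

```text
time: 12.9
eef_pos: [0.5581, -0.0187, 0.1623]
ee_rot: [-179.9, 0.0, 72.4]
contact_force: [0.8, -0.3, -1.4]
grip_width: 0.18
```

```bash
python3 -c "
from h import *
r=look('10',(200,150,300,250),(200,90,300,240))
crop(r['side'],(225,160,280,220),12,'z10.png')
for q in((.5586,-.0216,.073),(.5586,-.0216,.081)): print(proj('side',q))"
```

```text
13.0 [ 0.5587 -0.0189  0.1634] [180.   -0.   72.4] [-1.1 -0.1 -0.2] 0.186
scale 4.0 3.933333333333333 off 400
[251.82507596 201.99460585]
[251.79030449 199.2522555 ]
```

View pics/z10.png

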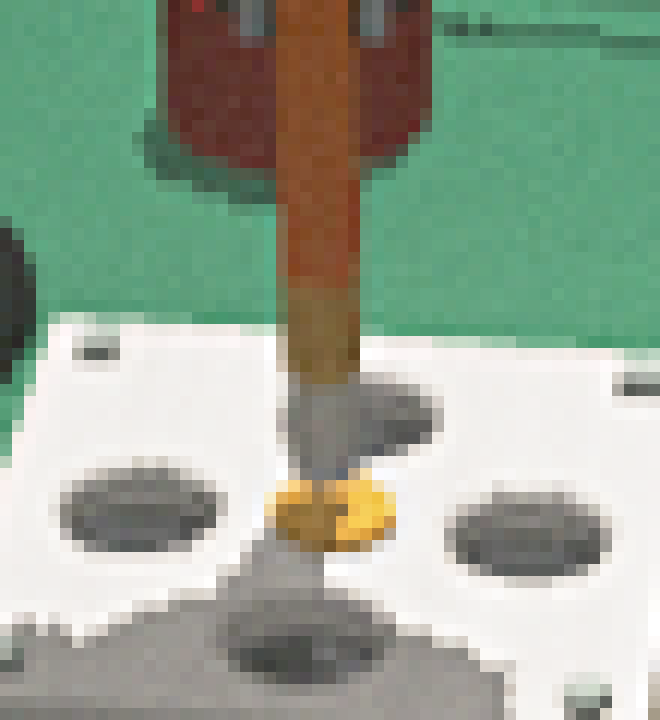

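The tip is over the hub, perhaps 2–4 mm far in y. I'll shift y by −3 mm and lower until contact.

Call:
drive_tool(
  moves=[
    [0,[0.001,-0.003,-0.002],0],
    [0,[0.001,-0.003,-0.004],0],
    [0,[0.001,-0.003,-0.006],0],
    [0,[0.001,-0.003,-0.006],0],
  ],
)

```text
time: 13.4
eef_pos: [0.5594, -0.022, 0.1571]
ee_rot: [-180.0, 0.0, 72.3]
contact_force: [-1.0, -0.2, -0.6]
grip_width: 0.181
```

Call:
drive_tool(
  moves=[
    [0,[0,0,-0.001],0],
    [0,[0,0,-0.002],0],
    [0,[0,0,-0.002],0],
  ],
)

```text
time: 13.7
eef_pos: [0.5597, -0.022, 0.1555]
ee_rot: [180.0, -0.0, 72.4]
contact_force: [0.7, 0.6, 1.3]
grip_width: 0.183
```

Call:
drive_tool(
  moves=[
    [0,[0,0,-0.001],0],
    [0,[0,0,-0.001],0],
  ],
)

```text
time: 13.9
eef_pos: [0.5599, -0.022, 0.1555]
ee_rot: [179.9, -0.0, 72.4]
contact_force: [-1.6, 0.0, 9.0]
grip_width: 0.18
```

```bash
python3 -c "
from h import *
r=look('11',(200,150,300,250),(200,90,300,240))
crop(r['side'],(225,160,280,220),12,'z11.png')
for i in range(3): viewer.camera('side');print(telemetry.read_state()['contact_force'])
"
```

```text
14.0 [ 0.5598 -0.022   0.1555] [179.9  -0.   72.4] [-1.5 -0.3  9.7] 0.177
scale 4.0 3.933333333333333 off 400
[-1.09768557e+00  4.98713162e-03  8.62277556e+00]
[-1.46033396  0.15456449  8.73220141]
[-0.84568365  0.21568696  9.83447866]
```

View pics/z11.png

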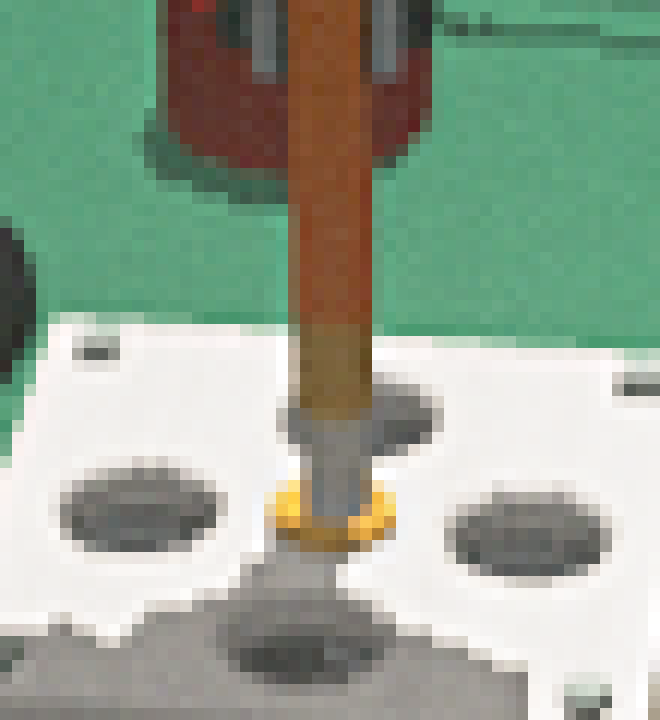

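Contact at 9 N with the tip centred on the hub. Lifting and returning to the pot.

Call:
drive_tool(
  moves=[
    [0,[0,0,0.01],0],
    [0,[0,0,0.03],0],
    [0,[0,0,0.043],0],
    [0,[0.005,0.024,0.043],0],
    [0,[0.013,0.06,0.043],0],
    [0,[0.022,0.1,0.043],0],
    [0,[0.031,0.14,0.043],0],
    [0,[0.039,0.18,0.043],0],
    [0,[0.048,0.22,0.043],0],
    [0,[0.054,0.248,0.043],0],
  ],
)

```text
time: 15.15
eef_pos: [0.6137, 0.2286, 0.1975]
ee_rot: [-180.0, -0.0, 72.4]
contact_force: [-0.7, -0.7, -0.1]
grip_width: 0.185
```

Call:
drive_tool(
  moves=[
    [0,[0.006,0.025,0],0],
    [0,[0.008,0.036,0],0],
    [0,[0.008,0.036,0],0],
    [0,[0.008,0.036,0],0],
  ],
)

```text
time: 15.55
eef_pos: [0.6215, 0.2613, 0.1974]
ee_rot: [-180.0, 0.0, 72.3]
contact_force: [0.0, -0.3, -0.6]
grip_width: 0.174
```

```bash
python3 -c "
from h import *
r=look('12',(100,130,240,250),(180,60,300,200))"
```

```text
15.65 [0.6215 0.2608 0.1977] [180.    0.   72.3] [-0.9 -0.5 -0.7] 0.184
scale 2.857142857142857 3.3333333333333335 off 400
```

View pics/m12.png

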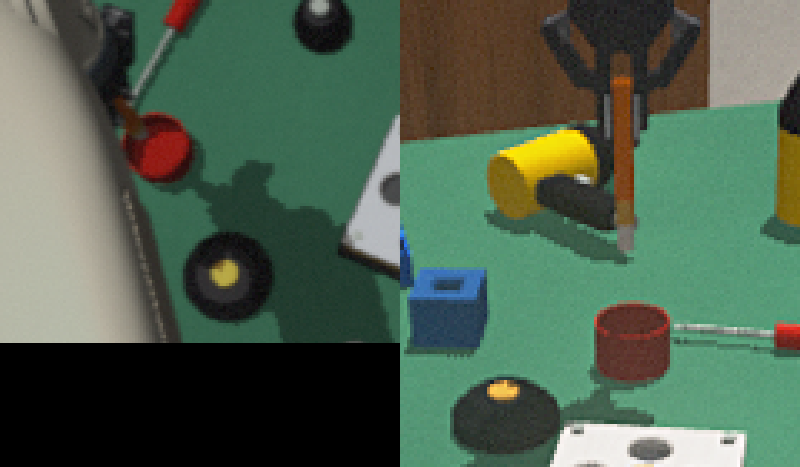

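Pot in place; second dip.

Call:
drive_tool(
  moves=[
    [0,[0,0,-0.015],0],
    [0,[0,0,-0.03],0],
    [0,[0,0,-0.045],0],
    [0,[0,0,-0.06],0],
    [0,[0,0,-0.075],0],
    [0,[0,0,-0.085],0],
    [0,[0,0,-0.095],0],
    [0,[0,0,-0.105],0],
    [0,[0,0,-0.105],0],
    [0,[0,0,-0.105],0],
  ],
)

```text
time: 16.65
eef_pos: [0.6217, 0.262, 0.0925]
ee_rot: [180.0, -0.0, 72.3]
contact_force: [-0.4, -0.1, -0.9]
grip_width: 0.18
```

Call:
drive_tool(
  moves=[
    [0,[0,0,0],0],
    [0,[0,0,0.015],0],
    [0,[0,0,0.03],0],
    [0,[0,0,0.05],0],
    [0,[0,0,0.07],0],
    [0,[0,0,0.09],0],
    [0,[0,0,0.1],0],
    [0,[0,0,0.105],0],
  ],
)

```text
time: 17.45
eef_pos: [0.6219, 0.2622, 0.1987]
ee_rot: [179.9, -0.1, 72.4]
contact_force: [-0.7, -0.5, -1.0]
grip_width: 0.18
```

Call:
drive_tool(
  moves=[
    [0,[-0.014,-0.008,0],0],
    [0,[-0.04,-0.023,0],0],
    [0,[-0.066,-0.038,0],0],
    [0,[-0.092,-0.052,0],0],
    [0,[-0.112,-0.064,-0.02],0],
    [0,[-0.122,-0.07,-0.04],0],
    [0,[-0.1265,-0.072,-0.055],0],
    [0,[-0.1265,-0.072,-0.065],0],
    [0,[-0.1265,-0.072,-0.068],0],
    [0,[-0.1265,-0.072,-0.068],0],
  ],
)

```text
time: 18.45
eef_pos: [0.4954, 0.1901, 0.1291]
ee_rot: [-180.0, 0.0, 72.4]
contact_force: [0.3, 0.1, -0.7]
grip_width: 0.183
```

```bash
python3 -c "
from h import *
r=look('13',(100,130,240,250),(180,60,300,200))
crop(r['side'],(185,140,240,200),12,'z13.png')"
```

```text
18.55 [0.4957 0.1903 0.1297] [180.   -0.   72.4] [-0.5  0.5 -0.4] 0.176
scale 2.857142857142857 3.3333333333333335 off 400
```

View pics/z13.png

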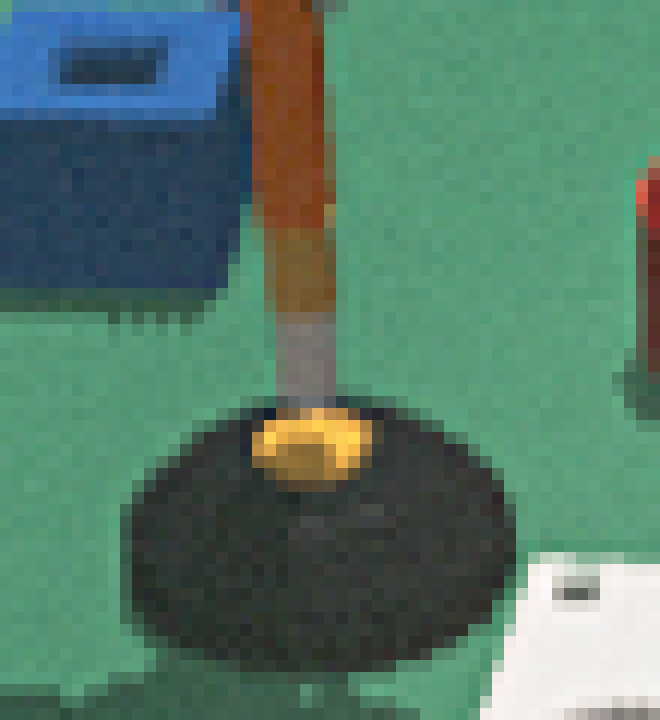

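Call:
drive_tool(
  moves=[
    [0,[0,-0.001,-0.003],0],
    [0,[0,-0.001,-0.006],0],
    [0,[0,-0.001,-0.009],0],
    [0,[0,-0.001,-0.011],0],
    [0,[0,-0.001,-0.012],0],
    [0,[0,-0.001,-0.012],0],
  ],
)

```text
time: 19.15
eef_pos: [0.4953, 0.1891, 0.1184]
ee_rot: [179.9, -0.0, 72.4]
contact_force: [-2.7, 0.2, 10.3]
grip_width: 0.185
```

```bash
python3 -c "
from h import *
r=look('14',(100,130,240,250),(180,60,300,200))
crop(r['side'],(185,140,240,200),8,'z14.png')"
```

```text
19.25 [0.4953 0.1891 0.1185] [179.9  -0.   72.4] [-3.  -0.9 10.4] 0.183
scale 2.857142857142857 3.3333333333333335 off 400
```

View pics/z14.png

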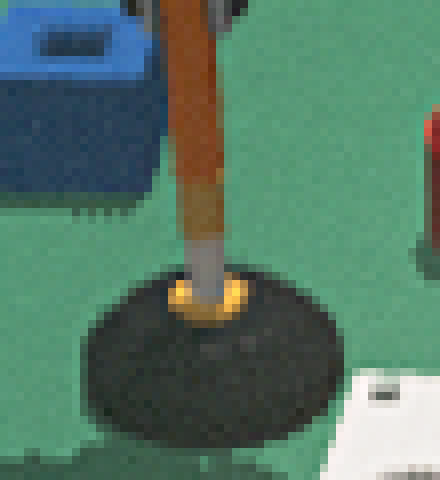

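Call:
drive_tool(
  moves=[
    [0,[0,0,0.01],0],
    [0,[0,0,0.03],0],
    [0,[0,0,0.05],0],
    [0,[0,0,0.07],0],
    [0,[0,0,0.08],0],
    [0,[0,0,0.08],0],
  ],
)

```text
time: 19.85
eef_pos: [0.4957, 0.1892, 0.1987]
ee_rot: [179.9, -0.1, 72.4]
contact_force: [-0.1, -0.4, -1.6]
grip_width: 0.177
```

Touched the bush at 10 N, centred. Now over the stand.

Call:
drive_tool(
  moves=[
    [0,[-0.002,0.02,0],0],
    [0,[-0.005,0.05,0],0],
    [0,[-0.008,0.08,0],0],
    [0,[-0.011,0.11,0],0],
    [0,[-0.014,0.14,0],0],
    [0,[-0.0165,0.165,-0.015],0],
    [0,[-0.0175,0.175,-0.035],0],
    [0,[-0.0175,0.179,-0.05],0],
    [0,[-0.0175,0.179,-0.055],0],
    [0,[-0.0175,0.179,-0.055],0],
  ],
)

```text
time: 20.85
eef_pos: [0.477, 0.3676, 0.1411]
ee_rot: [-179.9, 0.1, 72.4]
contact_force: [0.6, -0.4, -0.6]
grip_width: 0.183
```

```bash
python3 -c "
from h import *
r=look('15',(100,130,240,250),(180,60,300,200))
crop(r['top'],(90,210,135,250),8,'za.png');crop(r['side'],(172,110,217,170),8,'zb.png')
a=cv2.imread('pics/za.png');b=cv2.imread('pics/zb.png');M=np.zeros((480,720,3),np.uint8);M[:320,:360]=a;M[:,360:]=b;cv2.imwrite('pics/z15.png',M)"
```

```text
20.95 [0.4778 0.3677 0.1427] [180.   -0.   72.3] [ 0.2 -0.1 -0. ] 0.181
scale 2.857142857142857 3.3333333333333335 off 400
```

View pics/z15.png

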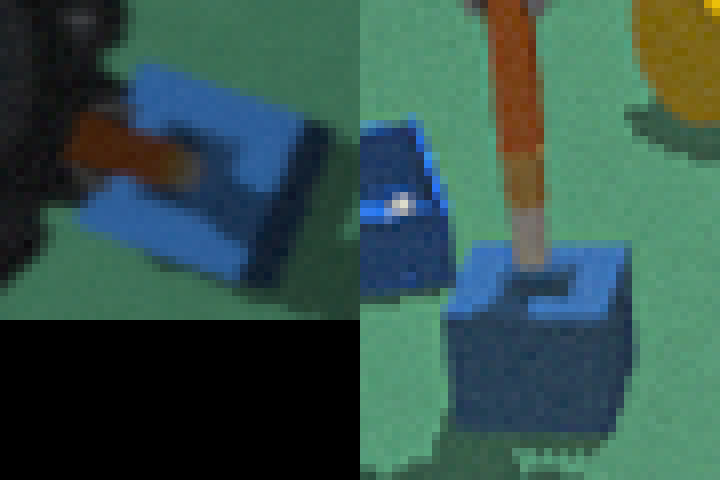

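Small correction (+1, +2 mm), then lower in and watch the force.

Call:
drive_tool(
  moves=[
    [0,[0.001,0.002,0],0],
    [0,[0.001,0.002,-0.008],0],
    [0,[0.001,0.002,-0.016],0],
    [0,[0.001,0.002,-0.022],0],
    [0,[0.001,0.002,-0.022],0],
  ],
)

```text
time: 21.45
eef_pos: [0.478, 0.3696, 0.1191]
ee_rot: [-179.9, 0.1, 72.3]
contact_force: [-0.7, -0.6, -1.1]
grip_width: 0.186
```

Call:
drive_tool(
  moves=[
    [0,[0,0,-0.008],0],
    [0,[0,0,-0.016],0],
    [0,[0,0,-0.023],0],
    [0,[0,0,-0.029],0],
    [0,[0,0,-0.031],0],
    [0,[0,0,-0.031],0],
  ],
)

```text
time: 22.05
eef_pos: [0.4785, 0.37, 0.089]
ee_rot: [-180.0, 0.0, 72.4]
contact_force: [0.6, 0.7, 0.6]
grip_width: 0.187
```

```bash
python3 -c "
from h import *
r=look('16',(60,180,180,270),(140,60,240,170))"
```

```text
22.15 [0.4787 0.3701 0.0896] [180.   -0.   72.4] [ 0.7  0.1 -0.2] 0.183
scale 3.3333333333333335 4.0 off 400
```

View pics/m16.png

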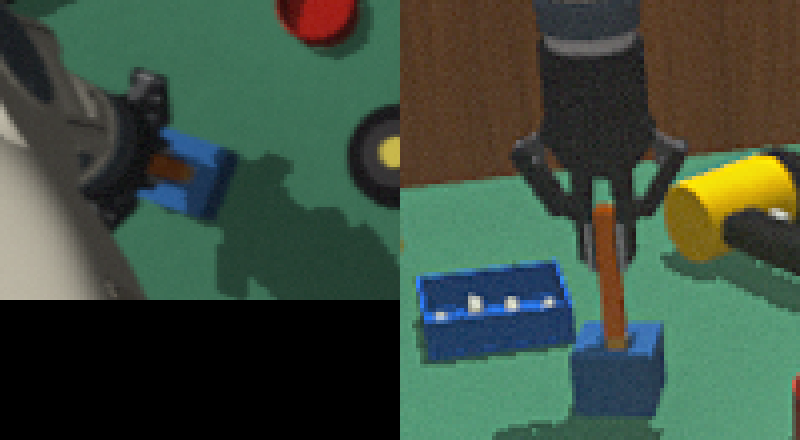

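Call:
drive_tool(
  moves=[
    [0,[0,0,-0.001],0],
    [0,[0,0,-0.002],0],
    [0,[0,0,-0.002],0],
  ],
)

```text
time: 22.45
eef_pos: [0.4787, 0.3701, 0.0876]
ee_rot: [180.0, -0.0, 72.4]
contact_force: [0.9, -0.3, 0.5]
grip_width: 0.179
```

Call:
drive_tool(
  moves=[
    [0.25,[0,0,0],0],
    [0.35,[0,0,0],0],
    [0.5,[0,0,0],0],
    [1,[0,0,0],0],
    [1,[0,0,0],0],
    [1,[0,0,0],0],
    [1,[0,0,0.01],0],
    [1,[0,0,0.03],0],
    [1,[0,0,0.06],0],
    [1,[0,0,0.1],0],
  ],
)

```text
time: 23.45
eef_pos: [0.4779, 0.3696, 0.1879]
ee_rot: [-179.9, 0.1, 72.4]
contact_force: [0.4, 0.2, -0.2]
grip_width: 1.0
```

Call:
drive_tool(
  moves=[
    [1,[0,0,0.04],0],
    [1,[0,0,0.08],0],
    [1,[0,0,0.08],0],
  ],
)

```text
time: 23.75
eef_pos: [0.4798, 0.3708, 0.274]
ee_rot: [179.6, -0.4, 72.4]
contact_force: [-0.3, -0.4, -0.0]
grip_width: 1.0
```

```bash
python3 -c "
from h import *
r=look('17',(60,180,180,270),(140,60,240,170))"
```

```text
23.85 [0.4788 0.3702 0.2688] [ 1.799e+02 -1.000e-01  7.240e+01] [-0.3  0.2 -0.4] 1.005
scale 3.3333333333333335 4.0 off 400
```

View pics/m17.png

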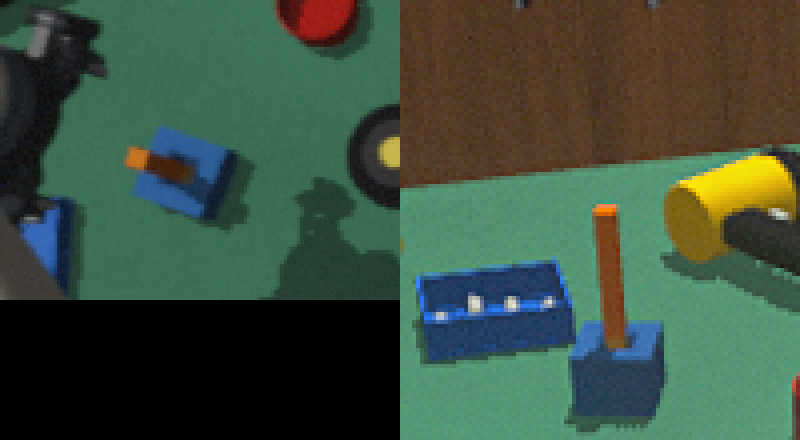

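Brush is back in its stand, upright. Now measure the pins and pockets again.

```bash
cat > pins.py <<'E'
from h import *
def pins(r):
    for n,roi in(("top",(200,150,410,290)),("side",(200,180,345,370))):
        for b in blobs(mask(r[n],3,15,120,255,110,255,roi),25): print(n,b[0],b[1], onz(n,b[0],.026)[:2].round(4))
E
python3 -c "
from pins import *
r=grab('18');pins(r);M=np.vstack([r['top'][150:290,80:420],]);crop(r['top'],(80,150,420,290),2,'z18.png');crop(r['side'],(180,100,400,370),2,'z18s.png')
for n,roi in(('top',(215,165,290,240)),):
  pts=[b[0] for b in blobs(mask(r[n],0,179,0,80,0,115,roi),80) if b[1][4]<140]; print(pts)
  m=np.mean(pts,0); print([onz(n,p,.062)[:2].round(4) for p in pts],onz(n,m,.062)[:2])
"
```

```text
top [367.47 197.81] [363, 194, 10, 9, 70] [ 0.5741 -0.3627]
top [330.49 213.82] [326, 210, 10, 9, 72] [ 0.5268 -0.2513]
top [367.55 230.35] [363, 226, 10, 10, 74] [ 0.4781 -0.3575]
top [340.7  239.91] [336, 236, 10, 9, 74] [ 0.4507 -0.2778]
side [267.55 284.69] [261, 277, 14, 17, 158] [ 0.5269 -0.2616]
side [235.1  300.62] [229, 293, 14, 18, 164] [ 0.4512 -0.288 ]
side [307.65 316.13] [301, 311, 15, 11, 133] [ 0.5762 -0.3659]
side [258.68 324.53] [252, 319, 15, 12, 142] [ 0.4796 -0.361 ]
side [307.32 325.49] [302, 323, 11, 6, 41] [ 0.5673 -0.3879]
side [258.53 334.47] [254, 332, 10, 6, 36] [ 0.4727 -0.3841]
[array([256.82, 188.25]), array([238.18, 195.75]), array([264.45, 206.4 ]), array([245.92, 214.  ])]
[array([ 0.5963, -0.0349]), array([0.5746, 0.0185]), array([ 0.5437, -0.0561]), array([ 0.5221, -0.0033])] [ 0.55904508 -0.01894106]
```

View pics/z18.png

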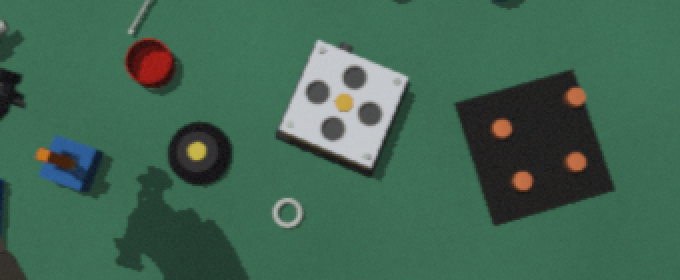

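View pics/z18s.png

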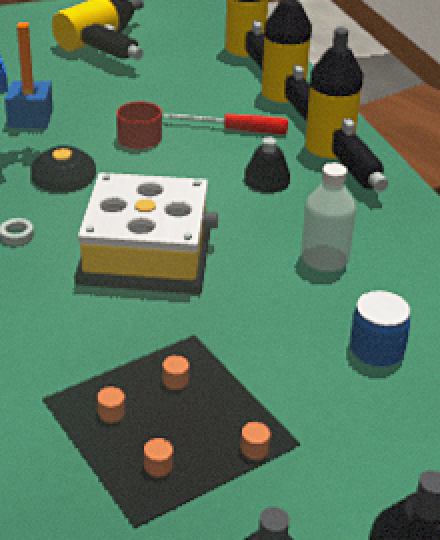

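Pin 0 has been knocked to about (0.574, −0.363); the other three are unmoved and all stand upright. First pin: the one at (0.527, −0.252), for the pocket at (0.575, 0.016).

Call:
drive_tool(
  moves=[
    [0.6,[0.003,-0.03,0],-0.094],
    [0.6,[0.006,-0.07,0],-0.094],
    [0.6,[0.01,-0.11,0],-0.094],
    [0.6,[0.014,-0.155,0],-0.094],
    [0.6,[0.018,-0.2,0],-0.094],
    [0.6,[0.022,-0.245,0],-0.094],
    [0.6,[0.026,-0.29,0],-0.094],
    [0.6,[0.03,-0.335,0],-0.094],
    [0.6,[0.034,-0.38,0],-0.094],
    [0.6,[0.038,-0.425,0],-0.094],
  ],
)

```text
time: 24.95
eef_pos: [0.5158, -0.0567, 0.2663]
ee_rot: [-179.9, 0.0, 67.0]
contact_force: [0.3, 0.9, -0.1]
grip_width: 0.599
```

Call:
drive_tool(
  moves=[
    [0.6,[0.003,-0.045,0],0],
    [0.6,[0.006,-0.09,0],0],
    [0.6,[0.009,-0.13,0],0],
    [0.6,[0.0105,-0.165,-0.03],0],
    [0.6,[0.0105,-0.187,-0.07],0],
    [0.6,[0.0105,-0.197,-0.12],0],
    [0.6,[0.0105,-0.197,-0.17],0],
    [0.6,[0.0105,-0.197,-0.187],0],
    [0.6,[0.0105,-0.197,-0.187],0],
  ],
)

```text
time: 25.85
eef_pos: [0.5246, -0.2506, 0.0762]
ee_rot: [-179.5, -0.1, 66.9]
contact_force: [-0.2, 0.2, 0.1]
grip_width: 0.601
```

```bash
python3 -c "
from h import *
r=look('19',(290,170,410,280),(200,200,340,360))"
```

```text
25.95 [ 0.5269 -0.2519  0.0804] [-179.9   -0.    67. ] [0.  0.  0.2] 0.598
scale 3.3333333333333335 2.857142857142857 off 400
```

View pics/m19.png

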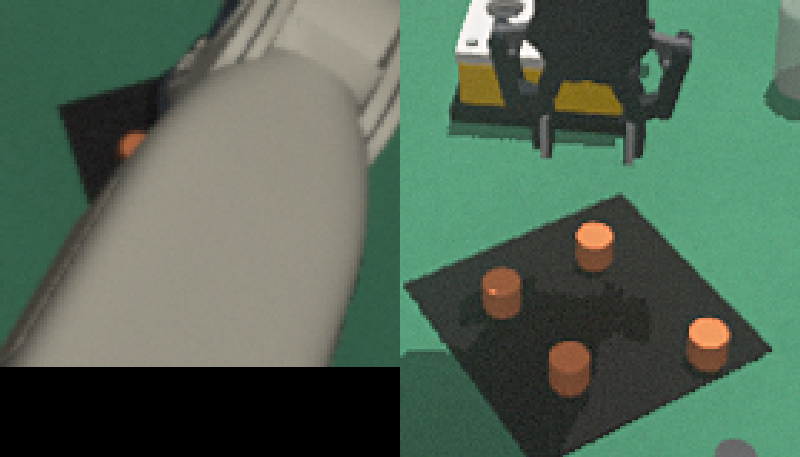

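```bash
python3 -c "
from h import *
for z in (.027,.08,.1,.107,.115): print(z,proj('side',(.5269,-.2519,z)))
"
```

```text
0.027 [266.20738384 281.21836277]
0.08 [266.34343261 261.79828631]
0.1 [266.39681447 254.17837218]
0.107 [266.41577413 251.472004  ]
0.115 [266.43762093 248.35351589]
```

Call:
drive_tool(
  moves=[
    [0.6,[0.003,0,-0.02],0],
    [0.6,[0.003,0,-0.04],0],
    [0.6,[0.003,0,-0.055],0],
    [0.6,[0.003,0,-0.068],0],
    [0.6,[0.003,0,-0.074],0],
    [0.6,[0.003,0,-0.074],0],
  ],
)

```text
time: 26.55
eef_pos: [0.5302, -0.252, 0.0065]
ee_rot: [-180.0, 0.0, 67.0]
contact_force: [0.7, 0.2, -0.2]
grip_width: 0.599
```

```bash
python3 -c "
from h import *
r=look('20',(290,170,410,280),(225,240,325,340))"
```

```text
26.65 [ 0.5306 -0.2522  0.0072] [179.9   0.   67. ] [ 1.  -0.1  0.5] 0.599
scale 3.3333333333333335 4.0 off 400
```

View pics/m20.png

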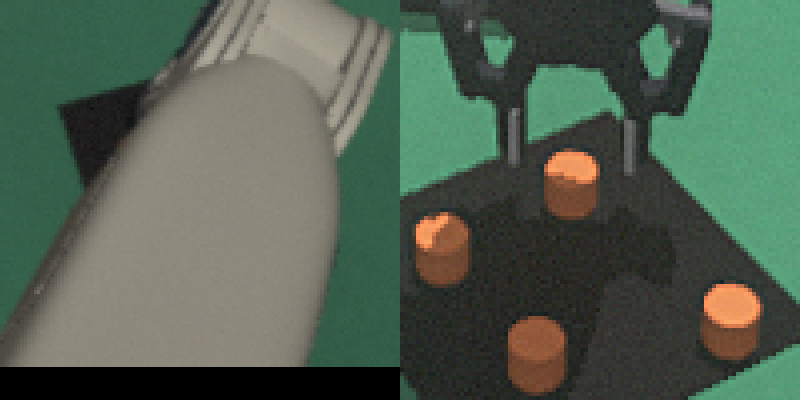

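The jaws straddle the pin: mid column 571, pin 572. Lower 12 mm and grip its upper part.

Call:
drive_tool(
  moves=[
    [0.6,[0,0,-0.006],0],
    [0.6,[0,0,-0.012],0],
    [0.6,[0,0,-0.012],0],
    [0.45,[0,0,-0.012],0],
    [0.3,[0,0,-0.012],0],
    [0.1,[0,0,-0.012],0],
    [0,[0,0,-0.012],0],
    [0,[0,0,-0.012],0],
    [0,[0,0,-0.012],0],
  ],
  force=40,
)

```text
time: 27.55
eef_pos: [0.5303, -0.2521, -0.0053]
ee_rot: [180.0, 0.0, 67.0]
contact_force: [-0.6, -0.4, 4.6]
grip_width: 0.305
```

```bash
python3 -c "
from h import *
r=look('21',(290,170,410,280),(225,240,325,340))"
```

```text
27.65 [ 0.5303 -0.2521 -0.0053] [180.   0.  67.] [-1.1 -0.2  5.2] 0.303
scale 3.3333333333333335 4.0 off 400
```

View pics/m21.png

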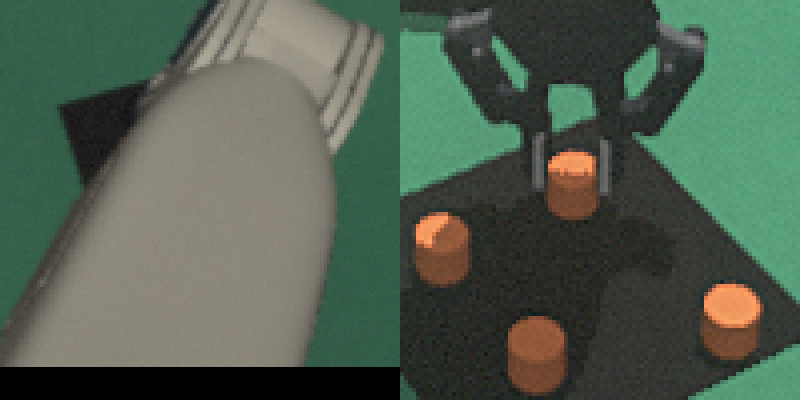

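Gripped (0.30 ≈ 26–28 mm). Lift and carry to above the pocket.

Call:
drive_tool(
  moves=[
    [0,[0,0,0.01],0],
    [0,[0,0,0.03],0],
    [0,[0,0,0.06],0],
    [0,[0,0.02,0.09],0],
    [0,[0.01,0.05,0.11],0],
    [0,[0.016,0.09,0.12],0],
    [0,[0.022,0.13,0.12],0],
    [0,[0.029,0.17,0.12],0],
    [0,[0.035,0.21,0.12],0],
    [0,[0.04,0.24,0.12],0],
  ],
)

```text
time: 28.65
eef_pos: [0.5698, -0.0097, 0.1148]
ee_rot: [-180.0, -0.0, 67.0]
contact_force: [0.4, -0.9, -1.1]
grip_width: 0.303
```

Call:
drive_tool(
  moves=[
    [0,[0.003,0.018,0],0],
    [0,[0.0045,0.028,0],0],
    [0,[0.0045,0.028,-0.01],0],
    [0,[0.0045,0.028,-0.02],0],
    [0,[0.0045,0.028,-0.025],0],
    [0,[0.0045,0.028,-0.025],0],
  ],
)

```text
time: 29.25
eef_pos: [0.5738, 0.0151, 0.088]
ee_rot: [-179.9, 0.0, 66.9]
contact_force: [-0.0, 0.4, 0.1]
grip_width: 0.3
```

```bash
python3 -c "
from h import *
r=look('22',(200,150,300,250),(200,120,300,240))
crop(r['side'],(220,155,290,225),10,'z22.png')
x=telemetry.read_state()['eef_pos']
for z in(.07,.09,.098,.122):print(z,proj('side',(x[0],x[1],z)))
for q in((.5749,.0159,.07),(.5964,-.0364,.07),(.5226,-.0056,.07),(.5441,-.0579,.07)):print(proj('side',q))"
```

```text
29.35 [0.5745 0.0153 0.0892] [-180.     0.    66.9] [ 0.1  0.4 -0.5] 0.303
scale 4.0 4.0 off 400
0.07 [254.11973708 194.18930649]
0.09 [254.05508179 187.42417319]
0.098 [254.02889903 184.68456966]
0.122 [253.94922582 176.34805277]
[254.19974732 194.03606225]
[268.4306038  203.88099314]
[235.96194127 201.78760005]
[249.94140725 212.12462933]
```

View pics/z22.png

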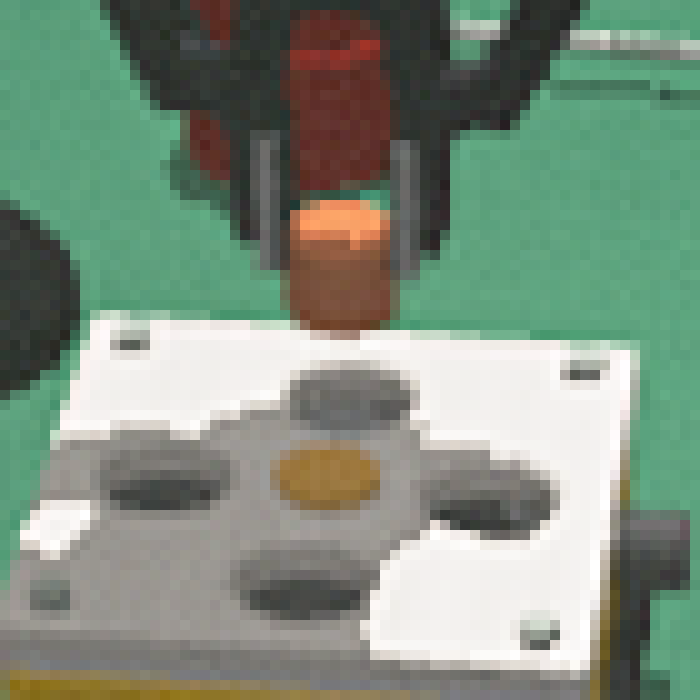

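Pin against pocket: the pin needs about +0.8 px in column and +0.3 in row, i.e. roughly +1.5 mm x and −1 mm y. Correct, then lower gently.

Call:
drive_tool(
  moves=[
    [0,[0.0015,-0.001,0],0],
    [0,[0.0015,-0.001,-0.008],0],
    [0,[0.0015,-0.001,-0.014],0],
    [0,[0.0015,-0.001,-0.019],0],
    [0,[0.0015,-0.001,-0.022],0],
    [0,[0.0015,-0.001,-0.022],0],
  ],
)

```text
time: 29.95
eef_pos: [0.5758, 0.0151, 0.0668]
ee_rot: [-179.9, 0.0, 67.0]
contact_force: [-0.2, 0.4, -0.4]
grip_width: 0.301
```

Call:
drive_tool(
  moves=[
    [0,[0,0,-0.003],0],
    [0,[0,0,-0.005],0],
    [0,[0,0,-0.006],0],
    [0,[0,0,-0.006],0],
  ],
)

```text
time: 30.35
eef_pos: [0.576, 0.015, 0.0613]
ee_rot: [-180.0, 0.0, 67.0]
contact_force: [0.3, -0.8, -1.1]
grip_width: 0.299
```

```bash
python3 -c "
from h import *
r=look('23',(200,150,300,250),(200,120,300,240))
crop(r['side'],(220,155,290,225),10,'z23.png')"
```

```text
30.45 [0.5761 0.015  0.0614] [180.  -0.  67.] [-0.2  0.4 -1. ] 0.306
scale 4.0 4.0 off 400
```

View pics/z23.png

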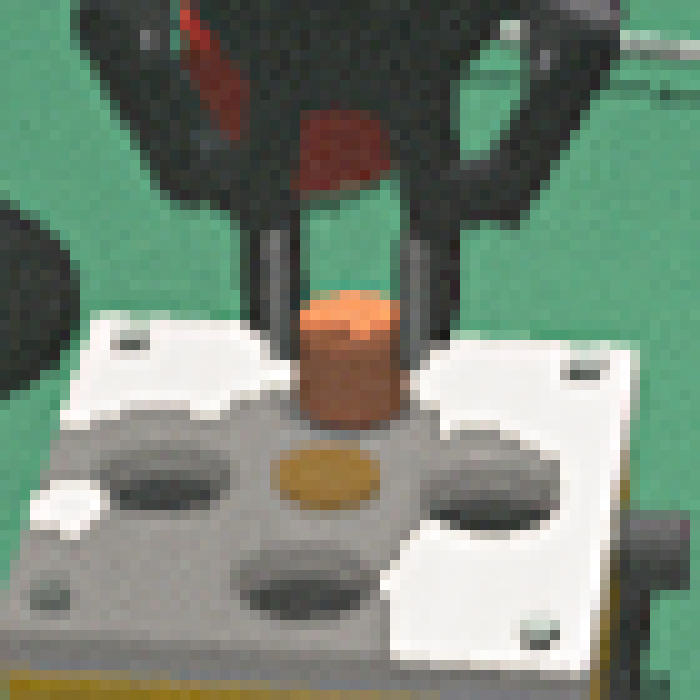

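Call:
drive_tool(
  moves=[
    [0,[0,0,-0.003],0],
    [0,[0,0,-0.005],0],
    [0,[0,0,-0.007],0],
    [0,[0,0,-0.009],0],
    [0,[0,0,-0.009],0],
  ],
)

```text
time: 30.95
eef_pos: [0.5759, 0.015, 0.052]
ee_rot: [-180.0, 0.0, 67.0]
contact_force: [-1.0, -0.0, -0.4]
grip_width: 0.298
```

```bash
python3 -c "
from h import *
r=look('24',(200,150,300,250),(200,120,300,240))
crop(r['side'],(220,155,290,225),8,'z24.png')"
```

```text
31.05 [0.576  0.015  0.0523] [-180.    0.   67.] [ 0.1  1.1 -0.3] 0.304
scale 4.0 4.0 off 400
```

View pics/z24.png

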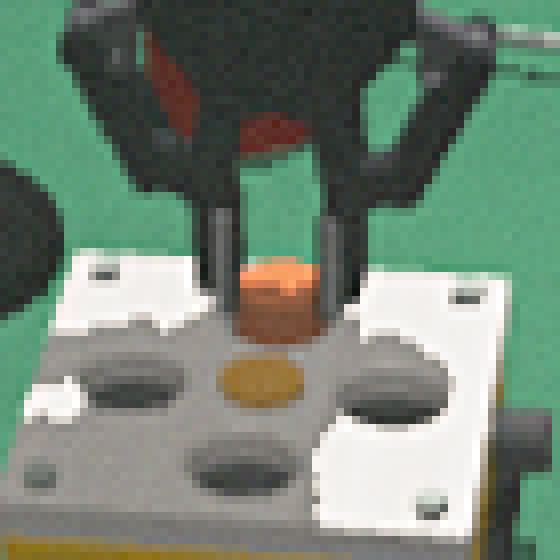

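The pin is inside the pocket without contact force. Release and rise, then look.

Call:
drive_tool(
  moves=[
    [0,[0,0,-0.001],0],
    [0.4,[0,0,-0.001],0],
    [0.5,[0,0,-0.001],0],
    [0.55,[0,0,-0.001],0],
    [0.55,[0,0,0],0],
    [0.6,[0,0,0.015],0],
    [0.6,[0,0,0.04],0],
    [0.6,[0,0,0.08],0],
    [0.6,[0,-0.03,0.11],0],
    [0.6,[0,-0.06,0.12],0],
  ],
)

```text
time: 32.05
eef_pos: [0.5773, -0.0453, 0.1761]
ee_rot: [179.7, -0.1, 67.1]
contact_force: [0.0, 0.2, 0.0]
grip_width: 0.599
```

Call:
drive_tool(
  moves=[
    [0.6,[-0.02,-0.04,0],0],
    [0.6,[-0.04,-0.08,0],0],
    [0.6,[-0.06,-0.12,0],0],
    [0.6,[-0.075,-0.155,-0.01],0],
    [0.6,[-0.09,-0.185,-0.03],0],
    [0.6,[-0.1,-0.21,-0.06],0],
    [0.6,[-0.1,-0.218,-0.08],0],
    [0.6,[-0.1,-0.218,-0.085],0],
    [0.6,[-0.1,-0.218,-0.085],0],
  ],
)

```text
time: 32.95
eef_pos: [0.4758, -0.2626, 0.0871]
ee_rot: [-179.9, -0.0, 66.9]
contact_force: [-0.1, 0.3, 0.3]
grip_width: 0.596
```

```bash
python3 -c "
from pins import *
r=look('25',(200,150,400,280),(200,160,340,360));pins(r)
crop(r['side'],(220,155,290,225),5,'z25.png')
x=telemetry.read_state()['eef_pos']
print(proj('side',(x[0],x[1],.027)))"
```

```text
33.05 [ 0.4767 -0.2626  0.0884] [179.9   0.   67. ] [ 0.3 -0.7  0.4] 0.603
scale 2.0 2.857142857142857 off 400
top [239.06 195.04] [235, 191, 9, 9, 70] [0.583  0.0159]
side [235.1  301.07] [229, 293, 14, 18, 188] [ 0.4509 -0.2893]
side [307.58 319.08] [301, 311, 15, 18, 200] [ 0.5734 -0.3729]
side [258.78 327.25] [252, 319, 15, 19, 209] [ 0.4779 -0.3675]
[244.27606493 289.23861671]
```

View pics/m25.png

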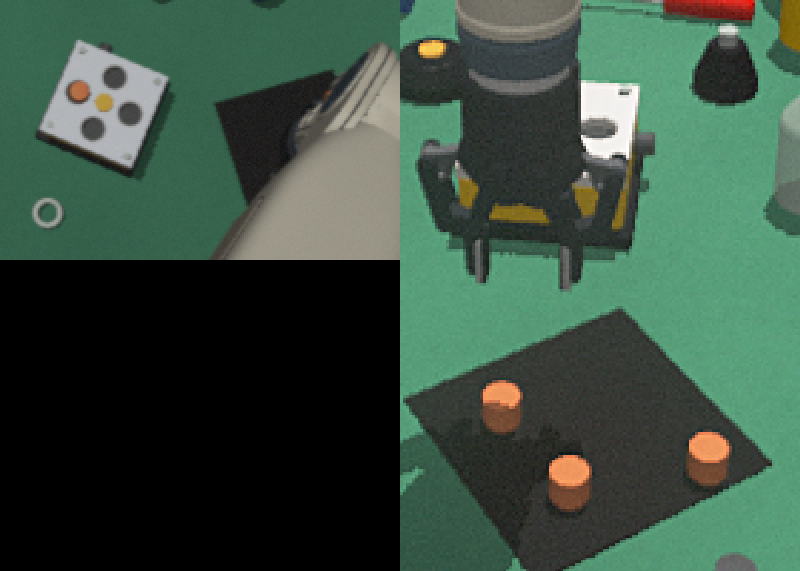

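View pics/z25.png

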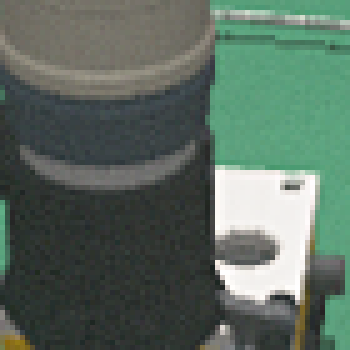

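Pin 1 sits in its pocket in the top view. Next: the pin at (0.451, −0.278), for pocket (0.544, −0.058), at the same yaw.

Call:
drive_tool(
  moves=[
    [0.6,[-0.0125,-0.01,0],0],
    [0.6,[-0.0225,-0.0165,0],0],
    [0.6,[-0.0225,-0.0165,-0.02],0],
    [0.6,[-0.0225,-0.0165,-0.045],0],
    [0.6,[-0.0225,-0.0165,-0.065],0],
    [0.6,[-0.0225,-0.0165,-0.08],0],
    [0.6,[-0.0225,-0.0165,-0.081],0],
    [0.6,[-0.0225,-0.0165,-0.081],0],
  ],
)

```text
time: 33.85
eef_pos: [0.4534, -0.2798, 0.0069]
ee_rot: [180.0, 0.0, 67.0]
contact_force: [-0.4, -0.8, -0.5]
grip_width: 0.599
```

```bash
python3 -c "
from h import *
r=look('26',(290,170,410,280),(200,250,300,350));print(onz('top',(239.06,195.04),.08))"
```

```text
33.95 [ 0.4539 -0.28    0.0075] [179.9   0.   67. ] [0.5 0.3 0. ] 0.597
scale 3.3333333333333335 4.0 off 400
[0.57340854 0.0159871  0.08      ]
```

View pics/m26.png

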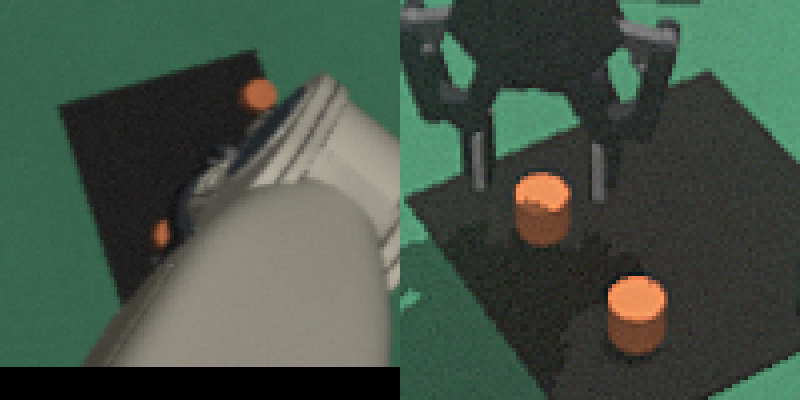

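Call:
drive_tool(
  moves=[
    [0.6,[0.001,0,-0.006],0],
    [0.6,[0.001,0,-0.012],0],
    [0.6,[0.001,0,-0.012],0],
    [0.45,[0.001,0,-0.012],0],
    [0.3,[0.001,0,-0.012],0],
    [0.1,[0.001,0,-0.012],0],
    [0,[0.001,0,-0.012],0],
    [0,[0.001,0,-0.012],0],
    [0,[0.001,0,-0.012],0],
  ],
)

```text
time: 34.85
eef_pos: [0.4546, -0.2795, -0.0054]
ee_rot: [180.0, 0.0, 67.0]
contact_force: [-1.7, 1.3, 5.7]
grip_width: 0.305
```

Call:
drive_tool(
  moves=[
    [0,[0,0,0.01],0],
    [0,[0,0,0.03],0],
    [0,[0,0,0.06],0],
    [0,[0.01,0.02,0.09],0],
    [0,[0.025,0.05,0.11],0],
    [0,[0.045,0.09,0.115],0],
    [0,[0.062,0.13,0.115],0],
    [0,[0.078,0.17,0.115],0],
    [0,[0.088,0.205,0.1],0],
    [0,[0.09,0.222,0.095],0],
  ],
)

```text
time: 35.85
eef_pos: [0.5449, -0.0546, 0.0888]
ee_rot: [-180.0, -0.0, 67.1]
contact_force: [-0.1, 0.7, -1.4]
grip_width: 0.301
```

Call:
drive_tool(
  moves=[
    [0,[0,0,0],0],
    [0,[0,0,0],0],
  ],
)

```text
time: 36.05
eef_pos: [0.5446, -0.0574, 0.0897]
ee_rot: [180.0, 0.0, 67.0]
contact_force: [0.3, -1.0, -0.6]
grip_width: 0.302
```

```bash
python3 -c "
from h import *
r=look('27',(200,150,300,250),(200,120,300,240))
crop(r['side'],(215,160,285,230),10,'z27.png')
x=telemetry.read_state()['eef_pos']
for z in(.07,.09,.121):print(z,proj('side',(x[0],x[1],z)))"
```

```text
36.15 [ 0.5448 -0.0584  0.0899] [180.    0.   66.9] [-0.1  0.2 -1.4] 0.301
scale 4.0 4.0 off 400
0.07 [250.25732365 212.18660396]
0.09 [250.15293888 205.20258753]
0.121 [249.98723698 194.11605924]
```

View pics/z27.png

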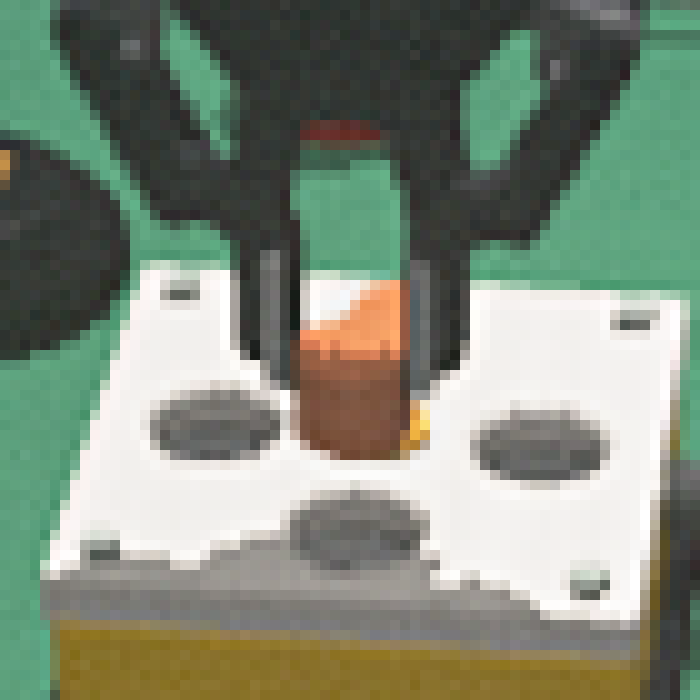

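Call:
drive_tool(
  moves=[
    [0,[0.0005,-0.001,0],0],
    [0,[0.0005,-0.001,-0.008],0],
    [0,[0.0005,-0.001,-0.014],0],
    [0,[0.0005,-0.001,-0.019],0],
    [0,[0.0005,-0.001,-0.024],0],
    [0,[0.0005,-0.001,-0.027],0],
    [0,[0.0005,-0.001,-0.027],0],
  ],
)

```text
time: 36.85
eef_pos: [0.5448, -0.0584, 0.0618]
ee_rot: [-179.9, 0.0, 67.0]
contact_force: [-0.5, -0.6, -1.0]
grip_width: 0.298
```

Call:
drive_tool(
  moves=[
    [0,[0,0,-0.003],0],
    [0,[0,0,-0.005],0],
    [0,[0,0,-0.007],0],
    [0,[0,0,-0.009],0],
    [0,[0,0,-0.0105],0],
    [0,[0,0,-0.0105],0],
  ],
)

```text
time: 37.45
eef_pos: [0.545, -0.0585, 0.0517]
ee_rot: [-180.0, 0.0, 67.0]
contact_force: [-0.4, 0.4, -1.5]
grip_width: 0.299
```

```bash
python3 -c "
from h import *
r=look('28',(200,150,300,250),(200,120,300,240))
crop(r['side'],(215,160,285,230),8,'z28.png')"
```

```text
37.55 [ 0.5451 -0.0585  0.0519] [-180.    0.   67.] [-1.3 -0.6 -0.8] 0.302
scale 4.0 4.0 off 400
```

View pics/z28.png

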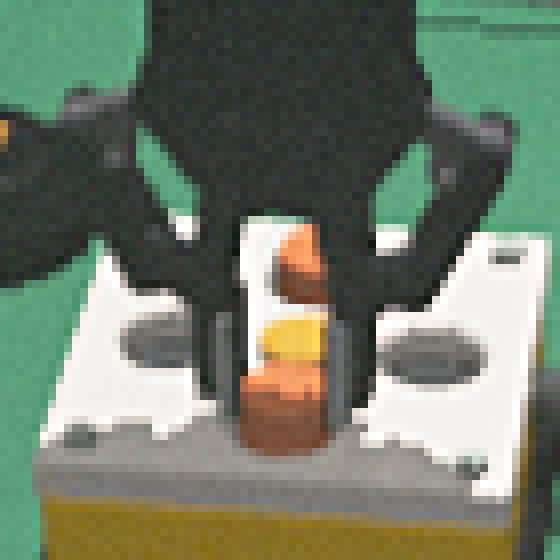

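Call:
drive_tool(
  moves=[
    [0.4,[0,0,0],0],
    [0.5,[0,0,0],0],
    [0.55,[0,0,0],0],
    [0.55,[0,0,0.002],0],
    [0.6,[0,0,0.015],0],
    [0.6,[0,0,0.04],0],
    [0.6,[0,0,0.08],0],
    [0.6,[0,-0.02,0.11],0.1],
    [0.6,[-0.01,-0.05,0.12],0.25],
    [0.6,[-0.015,-0.08,0.12],0.4],
  ],
)

```text
time: 38.55
eef_pos: [0.5306, -0.1393, 0.1743]
ee_rot: [179.8, 0.1, 90.3]
contact_force: [0.9, 0.7, 0.1]
grip_width: 0.6
```

Call:
drive_tool(
  moves=[
    [0.6,[-0.01,-0.035,0],0.14],
    [0.6,[-0.02,-0.07,0],0.28],
    [0.6,[-0.025,-0.105,0],0.42],
    [0.6,[-0.03,-0.14,0],0.56],
    [0.6,[-0.036,-0.175,0],0.7],
    [0.6,[-0.042,-0.205,-0.01],0.84],
    [0.6,[-0.047,-0.22,-0.03],0.98],
    [0.6,[-0.049,-0.22,-0.06],1.12],
    [0.6,[-0.049,-0.22,-0.085],1.171],
    [0.6,[-0.049,-0.22,-0.09],1.171],
  ],
)

```text
time: 39.55
eef_pos: [0.4798, -0.3576, 0.0792]
ee_rot: [179.9, -0.2, 157.0]
contact_force: [-0.2, 0.1, 0.1]
grip_width: 0.595
```

Call:
drive_tool(
  moves=[
    [0.6,[0,0,0],0],
    [0.6,[0,0,0],0],
  ],
)

```text
time: 39.75
eef_pos: [0.4817, -0.3589, 0.0833]
ee_rot: [-180.0, 0.1, 156.9]
contact_force: [-0.3, 0.4, 0.8]
grip_width: 0.597
```

```bash
python3 -c "
from pins import *
r=look('29',(200,150,400,280),(200,160,340,370));pins(r)"
```

```text
39.85 [ 0.4818 -0.3589  0.0834] [-1.80e+02  1.00e-01  1.57e+02] [ 0.5  1.  -0.2] 0.599
scale 2.0 2.8095238095238093 off 400
top [239.06 195.04] [235, 191, 9, 9, 70] [0.583  0.0159]
top [367.47 197.81] [363, 194, 10, 9, 70] [ 0.5741 -0.3627]
top [265.39 206.07] [261, 202, 10, 9, 72] [ 0.5501 -0.061 ]
top [368.68 228.48] [365, 227, 8, 5, 25] [ 0.4835 -0.3611]
side [307.6  319.01] [301, 311, 15, 18, 197] [ 0.5735 -0.3728]
side [258.79 327.5 ] [252, 319, 15, 19, 212] [ 0.4778 -0.3681]
```

View pics/m29.png

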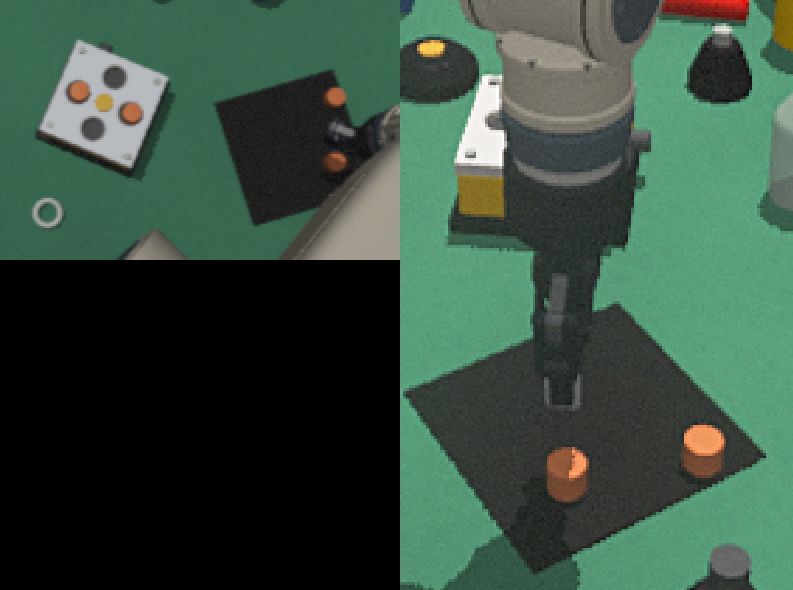

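```bash
python3 -c "
from h import *
for q in((.4818,-.3589,.027),(.5303,-.2521,.027),(.4546,-.2795,.027)):print(proj('side',q),proj('top',q))
for tag in('_18','_29'):
  r=load(tag)
  print(blobs(mask(r['side'],3,15,120,255,200,255,(200,260,345,370)),15))"
```

```text
[259.49480204 323.10226079] [368.07308042 229.03628829]
[267.79192799 280.97902124] [330.79901998 212.57995582]
[235.72914024 296.98704172] [341.31668076 238.52760083]
[(array([267.49, 281.84]), [262, 278, 12, 9, 88]), (array([234.77, 298.  ]), [229, 294, 13, 9, 97]), (array([307.36, 315.95]), [301, 311, 14, 11, 115]), (array([258.59, 324.21]), [252, 319, 14, 11, 118])]
[(array([307.4 , 316.01]), [301, 311, 14, 11, 117]), (array([262.55, 324.97]), [260, 320, 6, 10, 38])]
```

Call:
drive_tool(
  moves=[
    [0.6,[-0.001,0,-0.02],0],
    [0.6,[-0.001,0,-0.045],0],
    [0.6,[-0.001,0,-0.065],0],
    [0.6,[-0.001,0,-0.075],0],
    [0.6,[-0.001,0,-0.075],0],
  ],
)

```text
time: 40.35
eef_pos: [0.4799, -0.3582, 0.0064]
ee_rot: [180.0, -0.1, 157.0]
contact_force: [-0.1, 0.6, 0.2]
grip_width: 0.599
```

```bash
python3 -c "
from pins import *
r=look('30',(330,170,400,260),(210,270,310,370))"
```

```text
40.45 [ 0.4806 -0.3589  0.0079] [-1.80e+02  1.00e-01  1.57e+02] [0.6 0.1 0.7] 0.597
scale 5.714285714285714 4.0 off 400
```

View pics/m30.png

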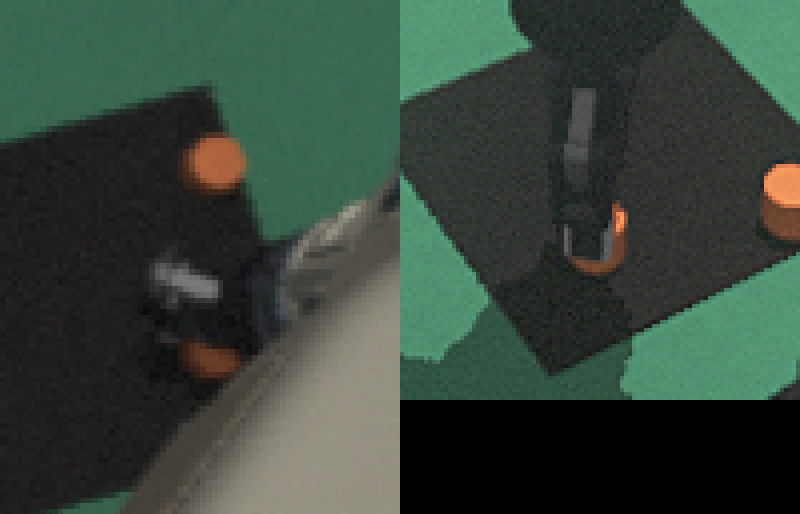

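Call:
drive_tool(
  moves=[
    [0.6,[0.001,0,-0.006],0],
    [0.6,[0.001,0,-0.0125],0],
    [0.6,[0.001,0,-0.0125],0],
    [0.45,[0.001,0,-0.0125],0],
    [0.3,[0.001,0,-0.0125],0],
    [0.1,[0.001,0,-0.0125],0],
    [0,[0.001,0,-0.0125],0],
    [0,[0.001,0,-0.0125],0],
    [0,[0.001,0,-0.0125],0],
  ],
)

```text
time: 41.35
eef_pos: [0.4812, -0.3585, -0.0052]
ee_rot: [-180.0, 0.0, 157.0]
contact_force: [-1.6, 1.2, 5.6]
grip_width: 0.302
```

Call:
drive_tool(
  moves=[
    [0,[0,0,0.01],0],
    [0,[0,0,0.03],0],
    [0,[0,0,0.06],0],
    [0,[0.01,0.025,0.09],0],
    [0,[0.025,0.06,0.11],0],
    [0,[0.04,0.1,0.12],0],
    [0,[0.055,0.145,0.12],0],
    [0,[0.072,0.19,0.12],0],
    [0,[0.087,0.235,0.12],0],
    [0,[0.102,0.28,0.12],0],
  ],
)

```text
time: 42.35
eef_pos: [0.5834, -0.0766, 0.1149]
ee_rot: [-180.0, 0.0, 157.0]
contact_force: [0.9, 0.2, -1.6]
grip_width: 0.303
```

Call:
drive_tool(
  moves=[
    [0,[0.01,0.03,0],0],
    [0,[0.014,0.041,0],0],
    [0,[0.014,0.041,-0.01],0],
    [0,[0.014,0.041,-0.02],0],
    [0,[0.014,0.041,-0.025],0],
    [0,[0.014,0.041,-0.025],0],
    [0,[0.014,0.041,-0.025],0],
  ],
)

```text
time: 43.05
eef_pos: [0.5969, -0.0385, 0.0893]
ee_rot: [-180.0, -0.0, 156.9]
contact_force: [-0.3, 0.8, -0.7]
grip_width: 0.303
```

```bash
python3 -c "
from h import *
r=look('31',(200,150,300,250),(200,120,300,240))
crop(r['side'],(220,155,290,225),10,'z31.png')
x=telemetry.read_state()['eef_pos']
for z in(.07,.098,.11,.121):print(z,proj('side',(x[0],x[1],z)))"
```

```text
43.15 [ 0.5972 -0.0382  0.0897] [180.    0.  156.9] [-1.2  0.1 -1.2] 0.303
scale 4.0 4.0 off 400
0.07 [268.95711483 204.22073746]
0.098 [269.05330183 194.53129781]
0.11 [269.09528318 190.30228812]
0.121 [269.13417522 186.38448135]
```

View pics/z31.png

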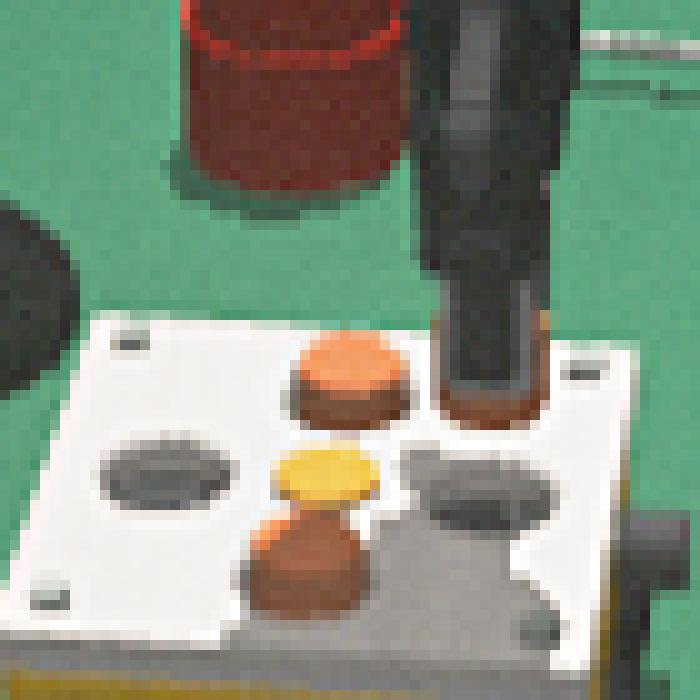

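Column alignment matches within 0.1 px and the row within 0.3 px. Lowering.

Call:
drive_tool(
  moves=[
    [0,[0,0,-0.008],0],
    [0,[0,0,-0.014],0],
    [0,[0,0,-0.019],0],
    [0,[0,0,-0.024],0],
    [0,[0,0,-0.028],0],
    [0,[0,0,-0.028],0],
  ],
)

```text
time: 43.75
eef_pos: [0.5968, -0.0374, 0.0606]
ee_rot: [-180.0, -0.1, 157.0]
contact_force: [0.9, 0.7, -0.5]
grip_width: 0.302
```

Call:
drive_tool(
  moves=[
    [0,[0,0,-0.003],0],
    [0,[0,0,-0.005],0],
    [0,[0,0,-0.007],0],
    [0,[0,0,-0.009],0],
    [0,[0,0,-0.0095],0],
    [0,[0,0,-0.0095],0],
  ],
)

```text
time: 44.35
eef_pos: [0.597, -0.0375, 0.0518]
ee_rot: [-180.0, -0.0, 157.0]
contact_force: [-0.6, 0.4, -1.3]
grip_width: 0.301
```

```bash
python3 -c "
from h import *
r=look('32',(200,150,300,250),(200,120,300,240))
crop(r['side'],(220,155,290,225),8,'z32.png')"
```

```text
44.45 [ 0.5971 -0.0375  0.0519] [180.   0. 157.] [ 0.1  0.1 -1. ] 0.298
scale 4.0 4.0 off 400
```

View pics/z32.png

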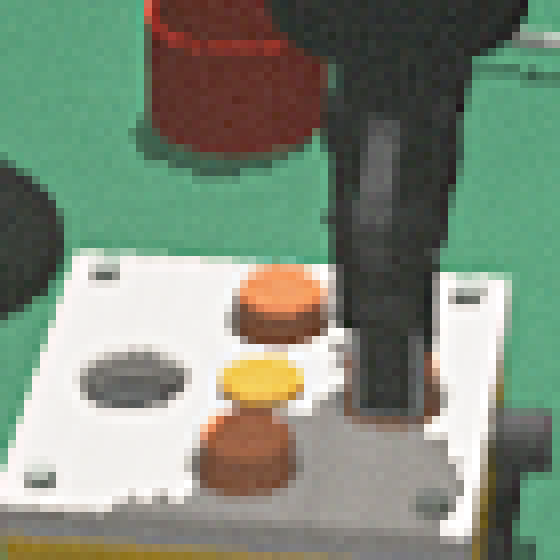

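Call:
drive_tool(
  moves=[
    [0.4,[0,0,0],0],
    [0.5,[0,0,0],0],
    [0.55,[0,0,0],0],
    [0.55,[0,0,0.002],0],
    [0.6,[0,0,0.015],0],
    [0.6,[0,0,0.04],0],
    [0.6,[0,0,0.08],0],
    [0.6,[0,-0.02,0.11],0],
    [0.6,[-0.003,-0.05,0.12],0],
    [0.6,[-0.006,-0.09,0.12],0],
  ],
)

```text
time: 45.45
eef_pos: [0.5921, -0.1276, 0.1756]
ee_rot: [180.0, 0.3, 157.1]
contact_force: [0.8, -0.2, -0.4]
grip_width: 0.6
```

Call:
drive_tool(
  moves=[
    [0.6,[-0.003,-0.04,0],0],
    [0.6,[-0.005,-0.08,0],0],
    [0.6,[-0.008,-0.12,0],0],
    [0.6,[-0.01,-0.16,0],0],
    [0.6,[-0.012,-0.2,-0.02],0],
    [0.6,[-0.014,-0.225,-0.05],0],
    [0.6,[-0.014,-0.2365,-0.075],0],
    [0.6,[-0.014,-0.2365,-0.09],0],
    [0.6,[-0.014,-0.2365,-0.09],0],
    [0.6,[-0.014,-0.2365,-0.09],0],
  ],
)

```text
time: 46.45
eef_pos: [0.5773, -0.364, 0.083]
ee_rot: [-180.0, 0.0, 157.0]
contact_force: [0.1, 0.7, -0.3]
grip_width: 0.597
```

```bash
python3 -c "
from pins import *
r=look('33',(200,150,400,280),(240,260,340,370));pins(r)
x=telemetry.read_state()['eef_pos'];print(proj('side',(x[0],x[1],.027)),proj('top',(x[0],x[1],.027)))"
```

```text
46.55 [ 0.5778 -0.3641  0.0838] [-1.80e+02  1.00e-01  1.57e+02] [-0.4 -0.3  0.9] 0.597
scale 2.0 4.0 off 400
top [257.4  187.91] [253, 184, 10, 9, 70] [ 0.6043 -0.0382]
top [239.06 195.04] [235, 191, 9, 9, 70] [0.583  0.0159]
top [265.41 205.99] [261, 202, 10, 9, 70] [ 0.5504 -0.0611]
side [254.52 192.42] [250, 188, 10, 10, 66] [0.5957 0.0895]
side [268.41 202.56] [264, 199, 10, 9, 73] [0.6174 0.0322]
side [250.35 210.29] [245, 205, 11, 12, 80] [0.563 0.011]
side [307.65 319.07] [301, 311, 15, 18, 199] [ 0.5736 -0.373 ]
[308.12065221 314.90466262] [367.94349839 196.49525542]
```

View pics/m33.png

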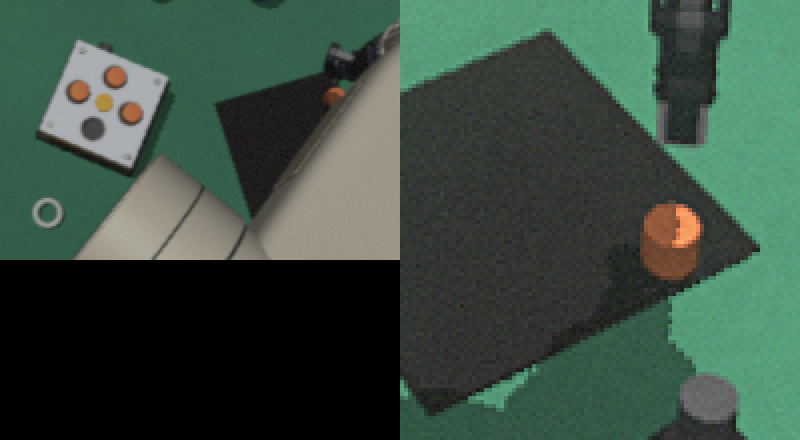

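Offsets agree with those at earlier grasps. Descend and grip the last pin.

Call:
drive_tool(
  moves=[
    [0.6,[0,0,-0.02],0],
    [0.6,[0,0,-0.045],0],
    [0.6,[0,0,-0.065],0],
    [0.6,[0,0,-0.075],0],
    [0.6,[0,0,-0.075],0],
  ],
)

```text
time: 47.05
eef_pos: [0.577, -0.3635, 0.0066]
ee_rot: [180.0, -0.1, 157.0]
contact_force: [-0.2, 0.1, 0.1]
grip_width: 0.598
```

```bash
python3 -c "
from pins import *
r=look('34',(330,170,400,260),(260,270,360,370))"
```

```text
47.15 [ 0.5777 -0.3642  0.0082] [-1.80e+02  1.00e-01  1.57e+02] [1.1 0.5 1. ] 0.602
scale 5.714285714285714 4.0 off 400
```

View pics/m34.png

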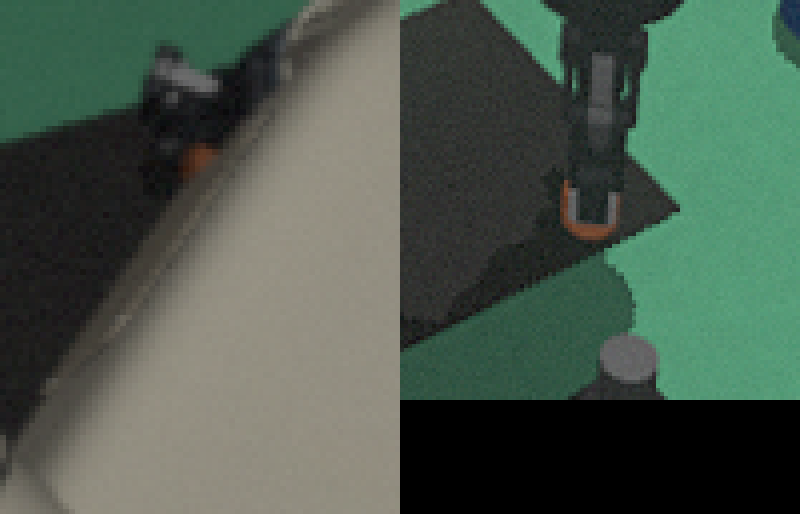

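Call:
drive_tool(
  moves=[
    [0.6,[-0.001,0,-0.006],0],
    [0.6,[-0.001,0,-0.0125],0],
    [0.6,[-0.001,0,-0.0125],0],
    [0.45,[-0.001,0,-0.0125],0],
    [0.3,[-0.001,0,-0.0125],0],
    [0.1,[-0.001,0,-0.0125],0],
    [0,[-0.001,0,-0.0125],0],
    [0,[-0.001,0,-0.0125],0],
    [0,[-0.001,0,-0.0125],0],
  ],
)

```text
time: 48.05
eef_pos: [0.5762, -0.3641, -0.0053]
ee_rot: [-180.0, 0.0, 157.0]
contact_force: [-1.3, 1.7, 5.5]
grip_width: 0.302
```

Call:
drive_tool(
  moves=[
    [0,[0,0,0.01],0],
    [0,[0,0,0.03],0],
    [0,[0,0,0.06],0],
    [0,[-0.004,0.025,0.09],0],
    [0,[-0.01,0.06,0.115],0],
    [0,[-0.016,0.1,0.125],0],
    [0,[-0.022,0.145,0.125],0],
    [0,[-0.028,0.19,0.125],0],
    [0,[-0.035,0.235,0.125],0],
    [0,[-0.042,0.28,0.125],0],
  ],
)

```text
time: 49.05
eef_pos: [0.5334, -0.0823, 0.1198]
ee_rot: [180.0, 0.0, 157.0]
contact_force: [0.8, 0.4, -1.4]
grip_width: 0.303
```

Call:
drive_tool(
  moves=[
    [0,[-0.006,0.04,0],0],
    [0,[-0.0095,0.066,0],0],
    [0,[-0.0105,0.0775,0],0],
    [0,[-0.0105,0.0775,-0.01],0],
    [0,[-0.0105,0.0775,-0.02],0],
    [0,[-0.0105,0.0775,-0.03],0],
    [0,[-0.0105,0.0775,-0.03],0],
    [0,[-0.0105,0.0775,-0.03],0],
  ],
)

```text
time: 49.85
eef_pos: [0.5235, -0.0073, 0.0888]
ee_rot: [-180.0, -0.1, 156.9]
contact_force: [-0.9, 0.2, -0.9]
grip_width: 0.3
```

```bash
python3 -c "
from h import *
r=look('35',(200,150,300,250),(200,120,300,240))
crop(r['side'],(210,155,280,225),10,'z35.png')
x=telemetry.read_state()['eef_pos']
for z in(.07,.098,.11,.121):print(z,proj('side',(x[0],x[1],z)))"
```

```text
49.95 [ 0.5239 -0.007   0.0895] [-180.     0.   156.9] [ 0.3  0.  -1.4] 0.302
scale 4.0 4.0 off 400
0.07 [236.60047953 202.0237302 ]
0.098 [236.28502098 192.38973135]
0.11 [236.14735886 188.18557595]
0.121 [236.01983863 184.29115061]
```

View pics/z35.png

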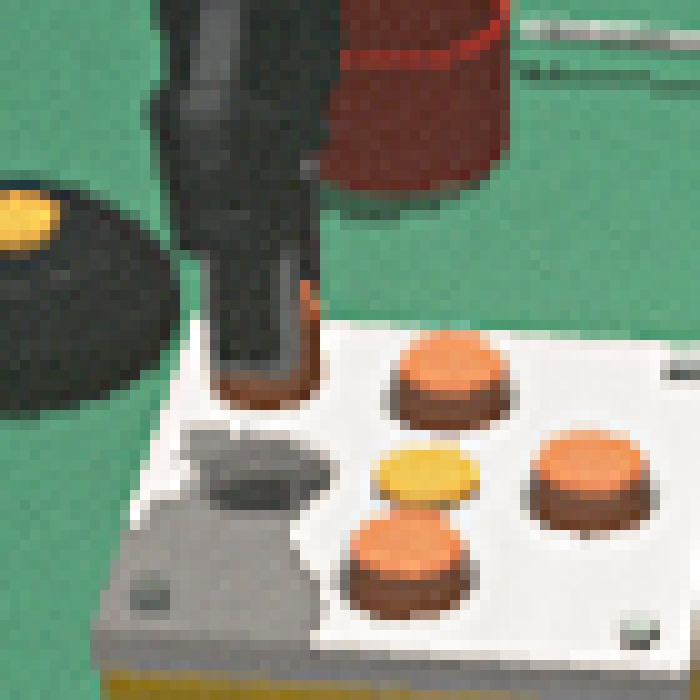

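Call:
drive_tool(
  moves=[
    [0,[-0.001,-0.0005,0],0],
    [0,[-0.001,-0.0005,-0.008],0],
    [0,[-0.001,-0.0005,-0.014],0],
    [0,[-0.001,-0.0005,-0.019],0],
    [0,[-0.001,-0.0005,-0.024],0],
    [0,[-0.001,-0.0005,-0.028],0],
    [0,[-0.001,-0.0005,-0.028],0],
  ],
)

```text
time: 50.65
eef_pos: [0.5223, -0.0067, 0.0607]
ee_rot: [180.0, -0.1, 157.0]
contact_force: [-0.0, 0.9, -1.8]
grip_width: 0.303
```

Call:
drive_tool(
  moves=[
    [0,[0,0,-0.003],0],
    [0,[0,0,-0.005],0],
    [0,[0,0,-0.007],0],
    [0,[0,0,-0.009],0],
    [0,[0,0,-0.0095],0],
    [0,[0,0,-0.0095],0],
  ],
)

```text
time: 51.25
eef_pos: [0.5227, -0.0068, 0.0518]
ee_rot: [180.0, -0.0, 157.0]
contact_force: [2.1, 2.4, -1.2]
grip_width: 0.3
```

```bash
python3 -c "
from h import *
r=look('36',(200,150,300,250),(200,120,300,240))
crop(r['side'],(210,155,280,225),8,'z36.png')"
```

```text
51.35 [ 0.5227 -0.0068  0.0519] [180.  -0. 157.] [ 2.2  3.7 -1. ] 0.302
scale 4.0 4.0 off 400
```

View pics/z36.png

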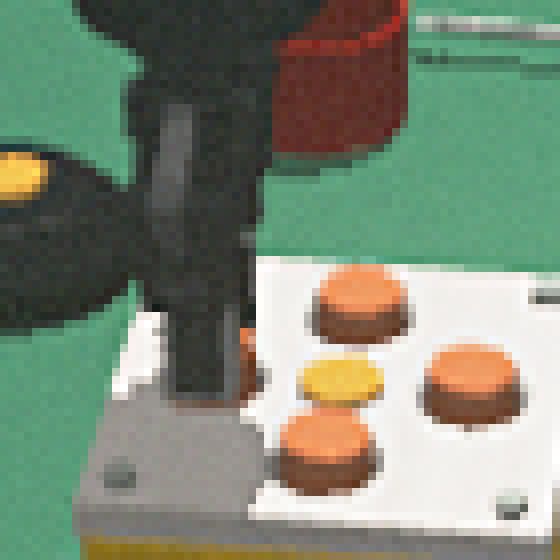

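The pin is in and lightly touching the wall (4 N). Ease +1 mm in x and y, release and retreat.

Call:
drive_tool(
  moves=[
    [0,[0.001,0.001,0],0],
    [0,[0.001,0.001,0],0],
    [0.4,[0.001,0.001,0],0],
    [0.5,[0.001,0.001,0],0],
    [0.55,[0.001,0.001,0],0],
    [0.55,[0.001,0.001,0.002],0],
    [0.6,[0.001,0.001,0.015],0],
    [0.6,[0.001,0.001,0.04],0],
    [0.6,[0,0,0.08],0],
    [0.6,[0,-0.02,0.12],0],
  ],
)

```text
time: 52.35
eef_pos: [0.5219, -0.0258, 0.1732]
ee_rot: [180.0, -0.1, 157.1]
contact_force: [1.7, -0.1, 0.3]
grip_width: 0.603
```

Call:
drive_tool(
  moves=[
    [0.6,[-0.01,-0.04,0.03],0],
    [0.6,[-0.02,-0.08,0.05],0],
    [0.6,[-0.03,-0.12,0.05],0],
    [0.6,[-0.04,-0.16,0.05],0],
    [0.6,[-0.05,-0.2,0.05],0],
    [0.6,[-0.07,-0.24,0.05],0],
    [0.6,[-0.09,-0.28,0.05],0],
    [0.6,[-0.11,-0.32,0.05],0],
    [0.6,[-0.12,-0.36,0.05],0],
    [0.6,[-0.12,-0.38,0.05],0],
  ],
)

```text
time: 53.35
eef_pos: [0.4009, -0.4099, 0.2219]
ee_rot: [-180.0, -0.0, 156.8]
contact_force: [1.4, 0.8, -0.9]
grip_width: 0.599
```

```bash
python3 -c "
from pins import *
r=look('37',(60,100,420,290),(100,60,420,370));pins(r)
crop(r['side'],(210,165,290,245),7,'z37.png');crop(r['top'],(85,155,295,250),3.5,'z37t.png')"
```

```text
53.45 [ 0.4018 -0.4096  0.2213] [-180.    -0.   156.8] [-0.5  0.4  0.1] 0.599
scale 1.1111111111111112 1.25 off 400
top [257.39 188.01] [253, 184, 10, 9, 72] [ 0.604  -0.0381]
top [239.1 195.1] [235, 191, 9, 9, 71] [0.5829 0.0158]
top [265.26 206.06] [261, 202, 10, 9, 72] [ 0.5502 -0.0607]
top [246.63 213.59] [242, 209, 10, 10, 73] [ 0.5281 -0.006 ]
side [254.67 192.57] [250, 188, 10, 10, 72] [0.5959 0.0887]
side [235.96 200.32] [231, 196, 11, 10, 74] [0.5386 0.0659]
side [268.56 202.63] [264, 199, 10, 9, 75] [0.6177 0.0318]
side [250.22 210.62] [245, 205, 11, 12, 88] [0.5623 0.0096]
```

View pics/m37.png

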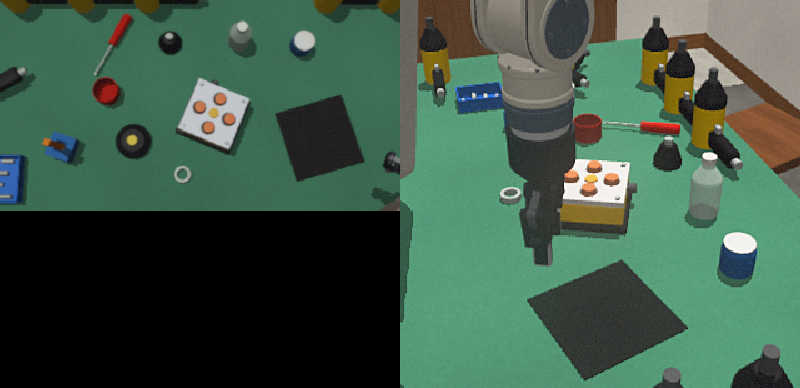

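View pics/z37.png

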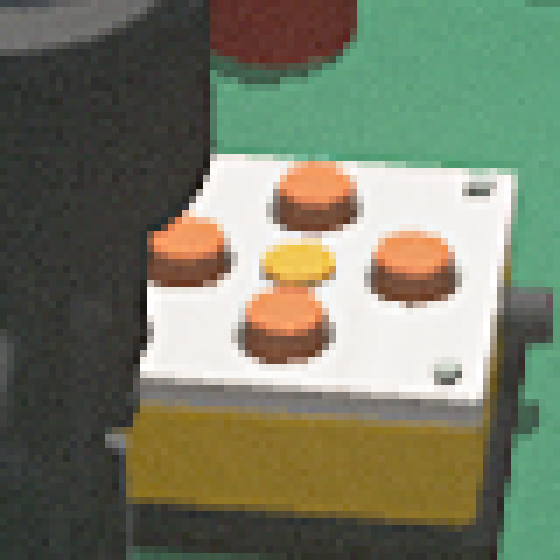

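View pics/z37t.png

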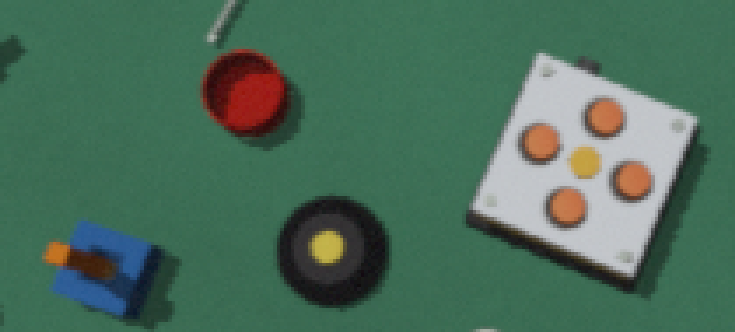

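All four pins stand 12 mm proud at equal height, the brush is in its stand, and the pot is upright and unmoved. The other items look unchanged. Handing in.

```bash
python3 -c "
from station import manip
print(manip.finish_job())"
```

```text
the job is handed in; nothing more can be done
None
```

The job is done and handed in after about 53 s of robot time; no verdict is reported.

**Brush:** I dipped the tip to about 10 mm above the bench, roughly 5 mm off the pot floor. I then touched the hub (about 9 N), dipped again and touched the bush (about 10 N). In the side view the tip was centred on both. The brush went back in its stand before I touched any pin.

**Pins:** All four pins on the mat are in the four pockets, one each. One had been knocked aside during the run, so I measured it again before picking it up.

**Last checks:**
- In both views the pins stand upright at equal height, about 12 mm proud, which fits sitting on the pocket floors.
- The brush stands in its stand, and the pot is upright where it was. The other items look undisturbed.

**Disagreements:**
- **Fingertip height:** the cameras put the fingertips about 29 mm higher than the reported TCP and tip reach imply. I trusted the images, and the later contact heights agreed with them.
- **Camera agreement:** the two views differed by up to about 4 mm, so I used averages and checked each fit in the side view. The last pin brushed its pocket wall at about 4 N; I eased it off before letting go.

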